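# Lid the optical cell and hold it in the inspection beam

### The job

For the smear check, set the loose blue lid into the mouth of the clear glass cell while the cell stands in its rack, so that it sits fully down and level, and let go of it. Then take the lidded cell by its two white frosted faces only, never touching its clear windows, and hold it upright in the middle of the inspection light's gap, centred on the beam with its clear windows square to it, touching neither lamp, screen nor base. Finish while still holding it there, steady and with the lid seated; keep the cell upright throughout and leave the amber cell, the bottle and the box of wipes where they stand.

Things in the scene. Friction and masses are not known exactly. Their poses are not given: they have to be found in the camera images.
- cell_center (a point): Clear glass cell, open box 34 mm (its x, the light path) x 24 mm (y) x 50 mm high, walls and floor 3 mm, 45 g; this point: its centre. Clear windows: faces at x = +-17 mm. White frosted faces, to grip: at y = +-12 mm. Mouth 28 x 18 mm. It stands upright in an end pocket of the rack, underside 4 mm, rim 54 mm above the bench.
- lid_center (a point): Loose blue lid, 20 mm high; this point: half-way up. From below: plug 25.4 (x) x 15.4 mm, 5 mm deep (lowest 2 mm stepped in 1 mm a side); plate 32 x 22 x 3 mm; square knob 12 x 12 x 12 mm to grip. It lies plug down on the tray, plate's top 11 mm above the bench. It goes in with its x along the cell's x, either way round, 1.3 mm play a side; seated, this point is 30 mm above the cell's centre.
- beam (a point): Middle of the inspection light's gap, on the beam's axis, 100 mm above the bench. x: along the level beam from lamp to screen, z up. Lens and screen are 50 mm either side; the gap is open above and to both sides. Lamp housing 50 mm wide, 131 mm high; screen frame 70 mm wide, 150 mm high; base 260 (x) x 80 x 16 mm. Fixed to the bench.
- light: The whole inspection light, light grey with a dark screen frame, 260 mm long; origin on the bench under the middle of the gap, axes as those of the beam.
- rack: Dark cell rack 190 mm (x) x 50 mm x 12 mm, fixed; origin under its middle. Three pockets 8 mm deep at x = -58, 0 and 58 mm, 1 mm play around a cell; the clear cell and the amber cell stand in the end ones (either way), the middle is empty.
- amber_center (a point): An amber glass cell of the same size and make, without a lid, in the other end pocket; this point is its centre. To be left alone.
- tray: Light grey tray 80 x 130 mm, walls 3 mm thick and 8 mm high, floor 3 mm, fixed; origin under its centre.
- bottle: Small amber bottle, 34 mm across, 75 mm high, standing beyond the rack and the light; origin under its centre. To be left alone.
- wipes: Cardboard box of wipes 85 x 120 x 45 mm with a tissue standing out to 66 mm, to the robot's left; origin under its centre. To be left alone.

How it is judged:
By the outcome, as a careful person would: the job done as asked, in the order asked, and still so for the second after the job is handed in, while the arm keeps its last pose, push and grip.
It also fails if it takes over 59 s, if anything falls off the work surface, if the arm or the gripper's body presses on something with over 40 N, if the wrist force passes 120 N, or if a joint passes its speed limit or range.

### The arm

A 6-joint arm with a two-finger parallel gripper is mounted at the origin on the work surface. World frame = base frame: x ahead of the robot, y to its left, z up, the work surface at z = 0. Lengths are in m, angles in rad, forces in N, time in s.
With the tool pointing down it reaches from about 0.35 to 0.975 m from the base axis. Payload 4.9 kg.
Tool frame: the origin (TCP) lies between the finger pads; the fingertips stand 19 mm ahead of it and the grasp point (between the pads) is the TCP; z points along the fingers, y is the direction in which the jaws open and shut (so a half turn about z gives the same grasp; the last joint's range is limited). The gripper opens to 85 mm and grips with 20 to 120 N. Pads are 22 mm wide; open, the fingers measure 114 mm over their backs; the gripper's body (76 mm by 85 mm) begins 54 mm behind the grasp point. The pads swing forward as they close: fully open they stand 13 mm farther back than shut.
Start: joints at [1.13, 0.053, 1.613, -0, 1.476, -0.119], TCP at [0.198, 0.593, 0.25] pointing down, gripper open.
Joint ranges: [-3.01, 3.01], [-1.01, 2.22], [0.06, 2.58], [-1.02, 4.17], [0.09, 2.62], [-3.14, 3.14]. Speed limits (rad/s): [2.57, 2.57, 3.14, 3.14, 3.14, 3.14].

### API

Orientations are given as a unit quaternion [w, x, y, z].
In Python, from plant import state, grab_frame, calibration, job_done gives the robot as it stands. The module is installed in compiled form; this text tells all that it offers.
- The arm moves only by the tool servo_tool, never from a script. Its argument "deltas" is a list that holds one entry, the list of rows, each a list of 5 numbers: the finger opening in mm, from 0 to 85.4, then the shift along the world's x, y, z in mm, then the turn about the world's z in units of 6 degrees (1.0 is 6 degrees). A call has 1 to 5 rows; each row is the pose to reach, as a shift and turn from the pose commanded when the call began; what a row does not reach only later rows make up. A row lasts 1/8 s, in which the tool goes at most 62.5 mm and 10.7 degrees, less where a joint would pass 70% of its speed; a pose out of reach is approached as far as the arm can. A call with a gripper value outside its range is refused whole. The fingers move at their own pace and stop on an object; the grip force is fixed at half the most. Time passes only in rows, so rows that repeat a pose let the fingers close. It gives the time, the measured TCP pose, the force and the opening at its end, in the units of the state.
- state(): the state, without advancing time (a new reading comes with each control period).
- grab_frame(name): name is "scene" or "side" or "wrist"; returns the picture (400x640x3 uint8, red, green, blue); there is no depth.
- calibration(name): a dict with "intrinsics" (3x3 intrinsics, pixels), "world_from_camera" (4x4, takes a point from camera to world coordinates). Camera axes: x right, y down, z forward; pixel columns grow to the right and rows downward; lengths in m; the calibration is good to about 2 mm. The wrist camera is an equidistant fisheye: a pixel r from the principal point sees the ray r / f radians off the axis. A picture is of the moment at which its call begins: read the wrist's pose just before it. calibration takes no time and is no camera call; for the wrist camera it gives the pose at the moment of the call.
- job_done(): hands the job in, once; it reports no verdict.
The state is a dict: "time": time; "joint_pos": joint angles; "joint_vel": joint speeds; "joint_efforts": joint torques, N m; "tool_pos": TCP position; "tool_rot": TCP orientation; "contact_force": force on the tool from outside, world axes, zero at the start; "ft_torque": the same for the moment, N m; "gripper_width": opening from 0.0 (shut) to 1.0 (fully open).
Only numpy, scipy, OpenCV 4.12 (cv2) and the standard library are available. Lean on these libraries where they do the work, as an engineer would, in place of code of your own. Each camera call takes 0.05 s, during which the arm holds its last target.

## Working session

There is one attempt and no reset: what is moved stays moved. The work goes in short steps, Python scripts to look and compute and a tool call to move; the robot and the scene stay as the last step left them, time stands still between calls to the robot, and variables do not carry over. Pictures are saved under pics/ and viewed, and the job is handed in when it is done.

Besides the shell and the picture viewer there is one more tool, called after "Emit:" as name([rows], argument=value, ...), one row to a line, values as JSON. servo_tool: Moves the arm, as the interface text tells. Its arguments: {"type":"object","properties":{"deltas":{"type":"array","items":{"type":"array","items":{"type":"array","items":{"type":"number"}}}}},"required":["deltas"]}

```bash
mkdir -p pics
python3 - <<'E'
from plant import *
import cv2
for n in ("scene","side","wrist"):
    c=calibration(n); print(n,c["intrinsics"],c["world_from_camera"])
    cv2.imwrite(f"pics/{n}0.png",grab_frame(n)[...,::-1])
print(state())
E
```

```text
scene [[452.59197972   0.         323.99003486]
 [  0.         452.59197972 201.20307318]
 [  0.           0.           1.        ]] [[ 0.1814902   0.66838525 -0.72133381  1.45746032]
 [ 0.983271   -0.11179664  0.14380419 -0.0868595 ]
 [ 0.0154739  -0.73536567 -0.67749383  0.86527206]
 [ 0.          0.          0.          1.        ]]
side [[433.67493765   0.         315.96597633]
 [  0.         433.67493765 197.17609186]
 [  0.           0.           1.        ]] [[ 0.9644422  -0.17362385  0.19926365  0.37604471]
 [-0.26366262 -0.68413983  0.68002553 -0.68028444]
 [ 0.01825555 -0.70838369 -0.70559144  0.92403589]
 [ 0.          0.          0.          1.        ]]
wrist [[309.70691629   0.         318.16851665]
 [  0.         309.70691629 201.37403187]
 [  0.           0.           1.        ]] [[ 0.31597119  0.91241442  0.26011946  0.13062119]
 [ 0.94876391 -0.30298372 -0.08971012  0.61643679]
 [-0.00304085  0.27513777 -0.9614      0.3723449 ]
 [ 0.          0.          0.          1.        ]]
{'time': 0.15, 'joint_pos': array([ 1.13000970e+00,  5.32044507e-02,  1.61398660e+00, -1.85134170e-05,
        1.47595934e+00, -1.19037069e-01]), 'joint_vel': array([-0.00064322, -0.00198889, -0.00436433, -0.00027196, -0.00070166,
       -0.00028251]), 'joint_efforts': array([ 1.71761840e-04, -3.94239521e+01, -3.70722127e+01, -1.78081445e-04,
        4.62787968e-03,  2.90653858e-06]), 'tool_pos': array([0.19747482, 0.59250917, 0.24934109]), 'tool_rot': array([-2.06322815e-04,  1.60180831e-01,  9.87087379e-01, -7.51100075e-04]), 'contact_force': array([-0.9334311 ,  0.11485509, -0.2144643 ]), 'ft_torque': array([ 0.0364364 , -0.04554399, -0.03212382]), 'gripper_width': 0.9973197918762676}
```

View pics/scene0.png

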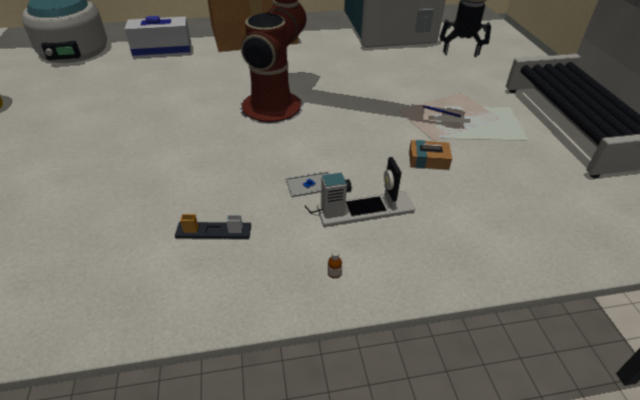

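View pics/side0.png

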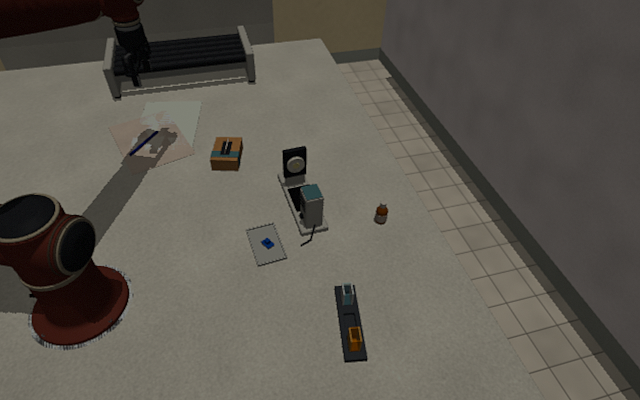

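View pics/wrist0.png

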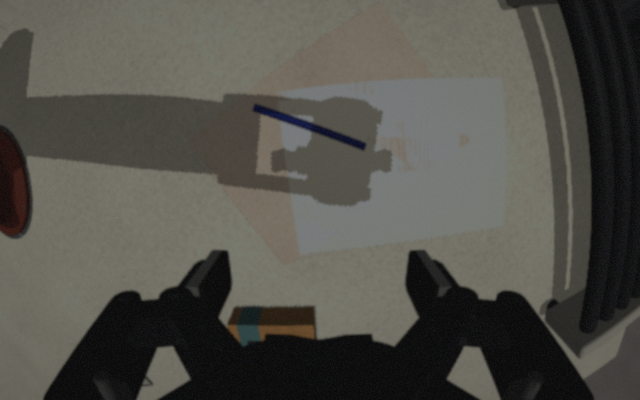

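```bash
cat > h.py <<'E'
import numpy as np, cv2, json
from plant import *
def ray(name,u,v,c=None):
    c=c or calibration(name);K=c["intrinsics"];T=c["world_from_camera"]
    x=(u-K[0,2])/K[0,0];y=(v-K[1,2])/K[1,1]
    if name=="wrist":
        r=np.hypot(x,y); s=np.sinc(r/np.pi) and np.sin(r)/r if r>1e-9 else 1
        d=np.array([x*s,y*s,np.cos(r)])
    else: d=np.array([x,y,1.])
    return T[:3,3],T[:3,:3]@d
def onz(name,u,v,z,c=None):
    o,d=ray(name,u,v,c); return o+d*(z-o[2])/d[2]
def proj(name,p,c=None):
    c=c or calibration(name);K=c["intrinsics"];T=c["world_from_camera"]
    q=T[:3,:3].T@(np.asarray(p)-T[:3,3])
    if name=="wrist":
        th=np.arctan2(np.hypot(q[0],q[1]),q[2]);r=np.hypot(q[0],q[1]);k=th/r if r>0 else 0
        return K[0,0]*q[0]*k+K[0,2],K[1,1]*q[1]*k+K[1,2]
    return K[0,0]*q[0]/q[2]+K[0,2],K[1,1]*q[1]/q[2]+K[1,2]
E
python3 - <<'E'
from h import *
s=cv2.imread("pics/scene0.png");d=cv2.imread("pics/side0.png")
a=cv2.resize(s[150:290,165:425],None,fx=3,fy=3,interpolation=cv2.INTER_CUBIC);cv2.imwrite("pics/s1.png",a)
a=cv2.resize(d[130:370,200:400],None,fx=2.5,fy=2.5,interpolation=cv2.INTER_CUBIC);cv2.imwrite("pics/d1.png",a)
for n,u,v,z in [("scene",310,184,.01),("side",267,243,.01),("scene",235,218,.054),("side",348,287,.054),("scene",189,218,.054),("side",355,330,.054),("scene",177,237,0),("scene",250,236,0.),("scene",335,275,0),("side",381,222,0)]:
    print(n,u,v,onz(n,u,v,z))
E
```

```text
scene 310 184 [0.4675485  0.06795265 0.01      ]
side 267 243 [0.46017447 0.06438163 0.01      ]
scene 235 218 [ 0.61823889 -0.14838296  0.054     ]
side 348 287 [ 0.61584306 -0.1498079   0.054     ]
scene 189 218 [ 0.59900444 -0.26253419  0.054     ]
side 355 330 [ 0.59607323 -0.25820549  0.054     ]
scene 177 237 [ 0.60768966 -0.30225279  0.        ]
scene 250 236 [ 0.63558933 -0.11685891  0.        ]
scene 335 275 [0.7974658  0.07543681 0.        ]
side 381 222 [0.79114278 0.06715298 0.        ]
```

View pics/s1.png

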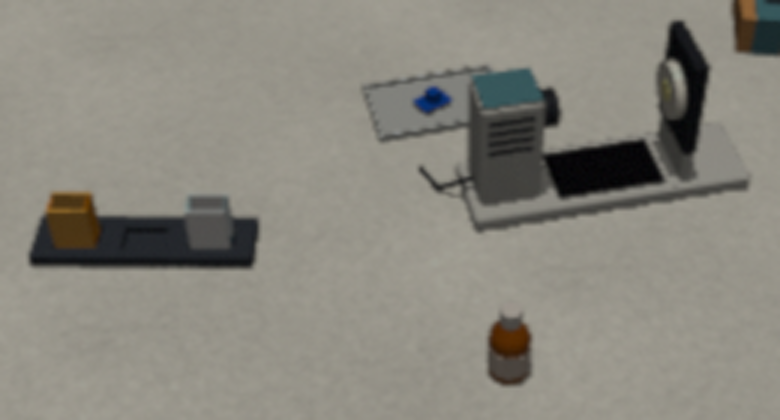

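View pics/d1.png

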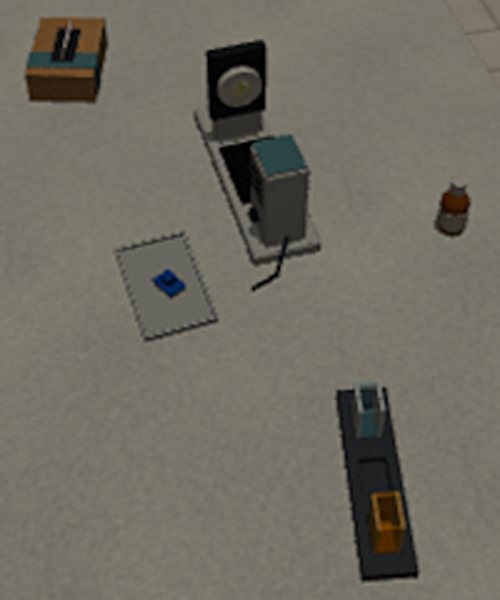

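Emit:
servo_tool([
  [[85,27,-53,0,-1.4],[85,54,-106,0,-2.8],[85,81,-159,0,-4.2],[85,108,-212,0,-5.6],[85,135,-265,0,-7]],
])

```text
time: 0.78
tool_pos: [0.333, 0.3261, 0.25]
tool_rot: [0.0, 0.505, 0.863, -0.0]
contact_force: [0.3, 0.6, -0.4]
gripper_width: 0.997
```

Emit:
servo_tool([
  [[85,27,-53,0,-1.3],[85,54,-106,0,-2.6],[85,81,-159,0,-4],[85,108,-212,0,-5.3],[85,135,-262,0,-6.6]],
])

```text
time: 1.4
tool_pos: [0.4681, 0.064, 0.2502]
tool_rot: [0.0, 0.768, 0.641, 0.0]
contact_force: [1.3, 0.9, -0.6]
gripper_width: 0.993
```

Emit:
servo_tool([
  [[85,0,0,0,0],[85,0,0,0,0]],
])

```text
time: 1.65
tool_pos: [0.4673, 0.0662, 0.2499]
tool_rot: [-0.001, 0.766, 0.643, -0.0]
contact_force: [-0.3, 0.4, -0.2]
gripper_width: 0.995
```

Run:
```python
from h import *
c=calibration("wrist"); f=grab_frame("wrist")[...,::-1]; cv2.imwrite("pics/w1.png",f)
print(c["world_from_camera"],state()["tool_pos"],state()["joint_pos"])
np.save("c1.npy",c["world_from_camera"])
```

```text
[[ 0.98481304 -0.16634005 -0.04974188  0.47908102]
 [-0.17360861 -0.94648306 -0.27208431  0.13669886]
 [-0.00182132  0.2765878  -0.96098693  0.37308757]
 [ 0.          0.          0.          1.        ]] [0.46714625 0.06671461 0.25001059] [-1.62713975e-02 -3.27257872e-01  1.95666066e+00  4.09786189e-04
  1.51289334e+00  1.57299739e-01]
```

View pics/w1.png

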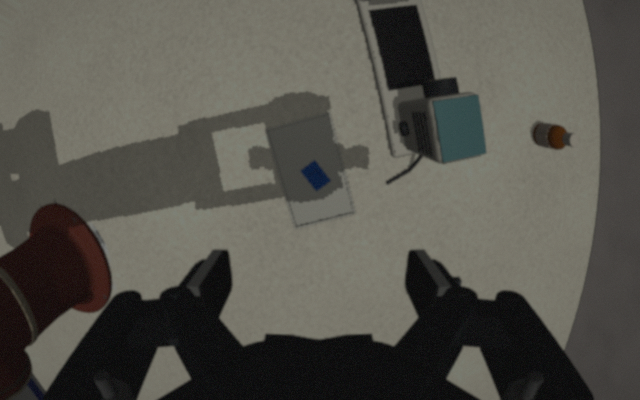

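Run:
```python
from h import *
f=cv2.imread("pics/w1.png");c=calibration("wrist")
hsv=cv2.cvtColor(f,cv2.COLOR_BGR2HSV)
m=cv2.inRange(hsv,(105,120,20),(130,255,255)); m[:100]=0;m[230:]=0;m[:,:280]=0;m[:,350:]=0
ys,xs=np.nonzero(m);print(len(xs),xs.mean(),ys.mean())
P=np.array([onz("wrist",x,y,.011,c)[:2]*1000 for x,y in zip(xs,ys)],np.float32)
r=cv2.minAreaRect(P);print(r, P.mean(0))
cv2.imwrite("pics/w1z.png",cv2.resize(f[100:240,240:400],None,fx=5,fy=4.2,interpolation=cv2.INTER_CUBIC)[:590])
# base edges
for u,v in [(366,20),(393,155)]: print(onz("wrist",u,v,.016,c))
```

```text
400 315.1075 175.3275
((462.1786804199219, 66.94979858398438), (19.717485427856445, 29.65613555908203), 27.511642456054688) [462.28934  67.06886]
[0.55218287 0.24044724 0.016     ]
[0.557427   0.07701934 0.016     ]
```

View pics/w1z.png

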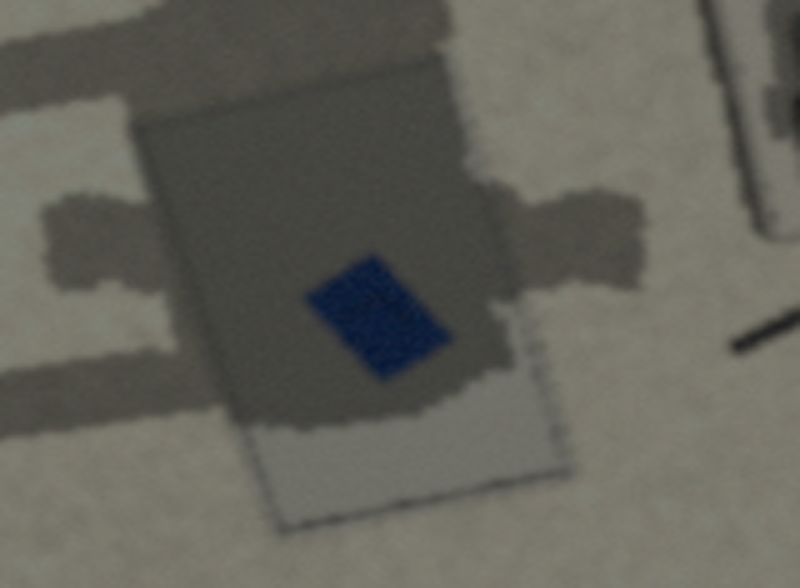

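Emit:
servo_tool([
  [[85,-2,0,-30,1.6],[85,-5,0,-60,3.2],[85,-5,0,-90,4.8],[85,-5,0,-120,6.25],[85,-5,0,-120,6.25]],
])

```text
time: 2.33
tool_pos: [0.4601, 0.0674, 0.1277]
tool_rot: [-0.003, 0.519, 0.855, -0.001]
contact_force: [0.2, 0.2, -0.4]
gripper_width: 0.994
```

Emit:
servo_tool([
  [[60,0,0,0,0],[60,0,0,0,0]],
])

```text
time: 2.58
tool_pos: [0.4637, 0.0663, 0.1322]
tool_rot: [0.001, 0.519, 0.855, 0.001]
contact_force: [0.8, -0.1, -0.1]
gripper_width: 0.701
```

```bash
cat > lid.py <<'E'
from h import *
import sys
s=state();c=calibration("wrist"); f=np.ascontiguousarray(grab_frame("wrist")[...,::-1]); cv2.imwrite(f"pics/{sys.argv[1]}.png",f)
q=s["tool_rot"];print(s["tool_pos"],"yaw",np.degrees(np.arctan2(2*q[1]*q[2],2*q[2]**2-1)),s["gripper_width"])
hsv=cv2.cvtColor(f,cv2.COLOR_BGR2HSV)
m=cv2.inRange(hsv,(105,120,15),(130,255,255))
n,l,st,ce=cv2.connectedComponentsWithStats(m);i=1+st[1:,4].argmax();print(st[i],ce[i])
ys,xs=np.nonzero(l==i)
P=np.array([onz("wrist",x,y,.011,c)[:2]*1000 for x,y in zip(xs,ys)],np.float32)
print(cv2.minAreaRect(P),P.mean(0))
x0,y0,w,h=st[i][:4];cx,cy=x0+w//2,y0+h//2
a=f[max(0,cy-75):cy+75,max(0,cx-100):cx+100];cv2.imwrite(f"pics/{sys.argv[1]}z.png",cv2.resize(a,None,fx=4,fy=4,interpolation=cv2.INTER_CUBIC))
E
python3 lid.py w2
```

```text
[0.46372188 0.0662771  0.13221176] yaw 62.55385644277605 0.7006654441659826
[304 184  25  36 891] [316.07070707 201.34231201]
((462.06170654296875, 66.44387817382812), (20.008525848388672, 29.976552963256836), 27.4465389251709) [461.9862   66.73472]
```

View pics/w2.png

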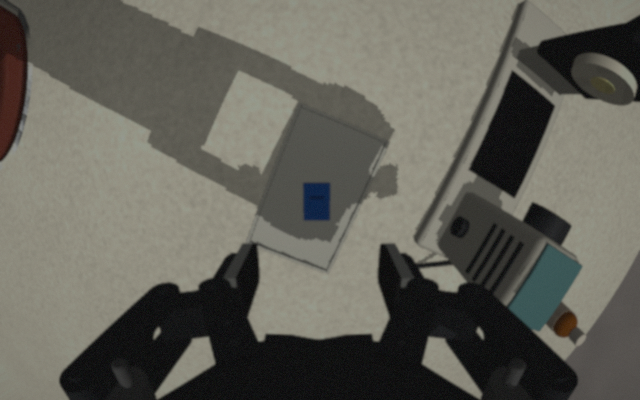

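View pics/w2z.png

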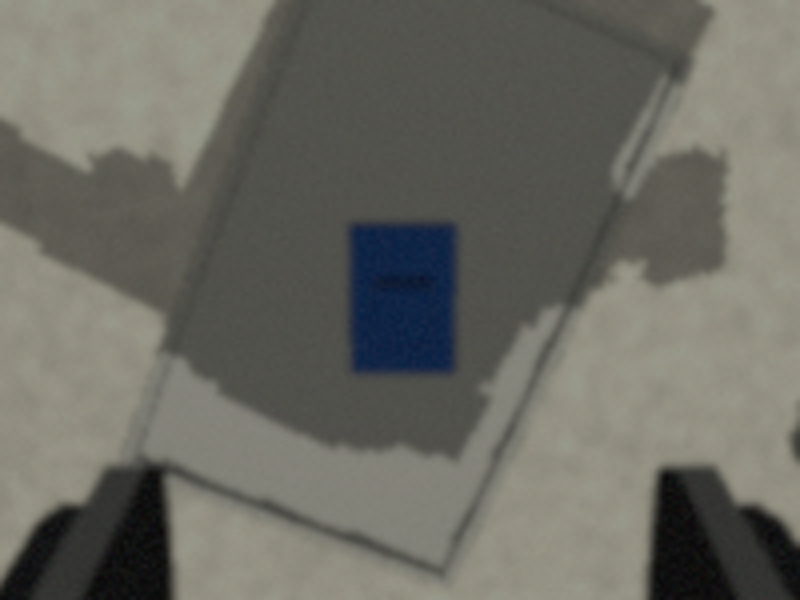

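Emit:
servo_tool([
  [[40,-1.5,0.3,-40,0],[40,-1.5,0.3,-75,0],[40,-1.5,0.3,-90,0],[40,-1.5,0.3,-95,0],[40,-1.5,0.3,-95,0]],
])

```text
time: 3.25
tool_pos: [0.4621, 0.0662, 0.0363]
tool_rot: [0.001, 0.519, 0.855, 0.0]
contact_force: [0.1, -0.4, 0.5]
gripper_width: 0.47
```

Emit:
servo_tool([
  [[40,0,0,0,0],[40,0,0,0,0]],
])

```text
time: 3.5
tool_pos: [0.462, 0.0662, 0.0363]
tool_rot: [0.001, 0.519, 0.855, 0.001]
contact_force: [-0.2, 0.7, -0.3]
gripper_width: 0.469
```

```bash
sed -i 's/2\*q\[1\]\*q\[2\],2\*q\[2\]\*\*2-1/2*q[2]**2-1,2*q[1]*q[2]/' lid.py; python3 lid.py w3
```

```text
[0.4619869  0.06621089 0.03634173] yaw 27.46283656951564 0.46870109138918786
[ 299  225   41   54 2073] [318.74288471 251.08345393]
((462.10430908203125, 67.17227935791016), (20.8502254486084, 31.278514862060547), 27.506059646606445) [461.72372  67.73931]
```

View pics/w3z.png

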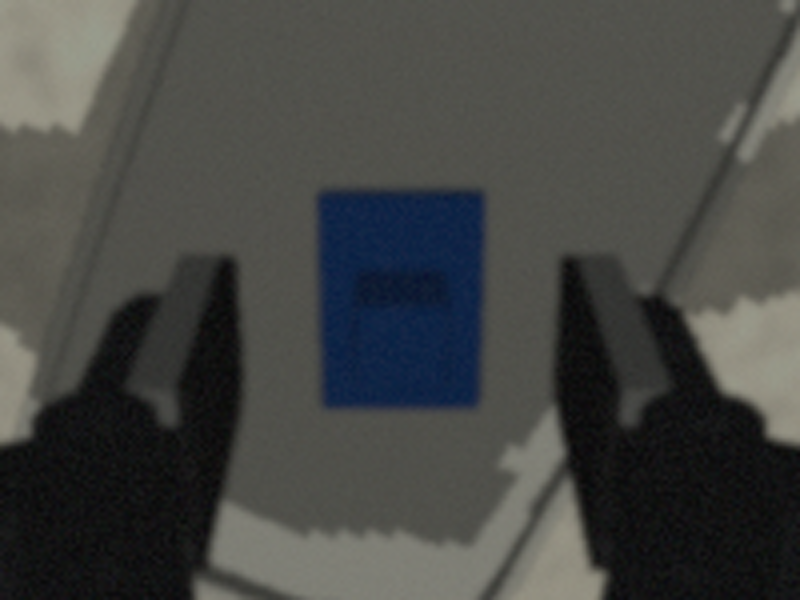

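Emit:
servo_tool([
  [[40,0,0.5,-3.3,0],[0,0,0.5,-3.3,0],[0,0,0.5,-3.3,0],[0,0,0.5,-3.3,0],[0,0,0.5,-3.3,0]],
])

```text
time: 4.18
tool_pos: [0.4612, 0.0667, 0.032]
tool_rot: [0.0, 0.519, 0.855, 0.0]
contact_force: [-0.2, -0.6, 0.4]
gripper_width: 0.113
```

Emit:
servo_tool([
  [[0,0,0,0,0],[0,0,0,0,0],[0,0,0,0,0],[0,0,0,0,0]],
])

```text
time: 4.68
tool_pos: [0.4612, 0.0667, 0.032]
tool_rot: [0.0, 0.519, 0.855, 0.0]
contact_force: [-0.4, -0.5, 1.0]
gripper_width: 0.113
```

Emit:
servo_tool([
  [[0,0,0,15,0],[0,0,0,60,0],[0,0,0,110,0],[0,0,0,160,0],[0,10,-15,168,0]],
])

```text
time: 5.3
tool_pos: [0.4735, 0.0519, 0.206]
tool_rot: [0.004, 0.518, 0.855, 0.002]
contact_force: [-0.1, 0.3, -0.4]
gripper_width: 0.108
```

```bash
python3 lid.py w4
```

```text
[0.47354738 0.05186957 0.20598675] yaw 27.55764595716554 0.10759098478443715
[ 298  231   41   53 1304] [318.23159509 254.01610429]
((515.58349609375, -25.788177490234375), (44.58216094970703, 67.06525421142578), 27.29158592224121) [513.74445  -21.444489]
```

View pics/w4.png

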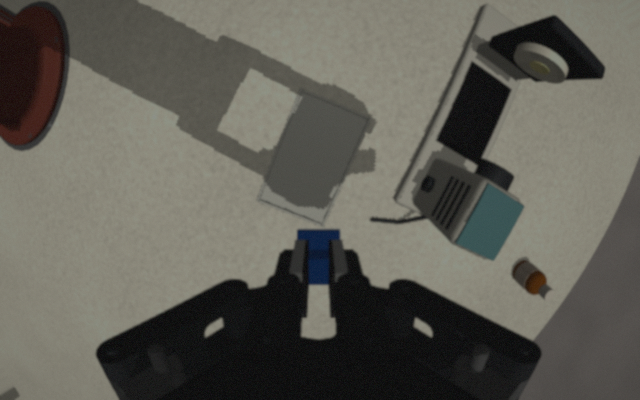

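Emit:
servo_tool([
  [[0,29,-48,0,-1.25],[0,57,-96,0,-2.5],[0,86,-144,0,-3.75],[0,115,-192,0,-5],[0,144,-240,0,-6.25]],
])

```text
time: 5.98
tool_pos: [0.6149, -0.19, 0.1977]
tool_rot: [-0.002, 0.768, 0.641, -0.001]
contact_force: [0.5, 0.7, 1.3]
gripper_width: 0.114
```

Emit:
servo_tool([
  [[0,0,0,0,0],[0,0,0,0,0],[0,0,0,0,0]],
])

```text
time: 6.35
tool_pos: [0.6144, -0.1871, 0.1993]
tool_rot: [-0.001, 0.766, 0.643, -0.0]
contact_force: [-0.2, -0.5, -0.1]
gripper_width: 0.112
```

```bash
python3 lid.py w5
```

```text
[ 0.61440174 -0.18709444  0.19934696] yaw -9.958642416359236 0.11212184163445911
[ 297  229   42   55 1348] [317.90652819 253.11498516]
((598.141845703125, -268.49560546875), (67.748046875, 44.687171936035156), 80.11714935302734) [ 599.3547  -264.11646]
```

View pics/w5.png

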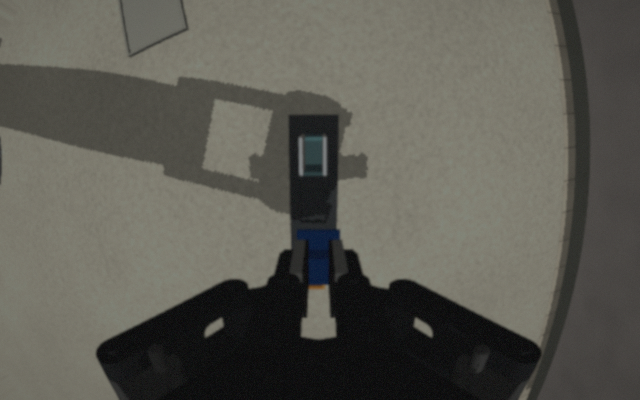

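Run:
```python
from h import *
f=cv2.imread("pics/w5.png");a=f[105:295,240:400];cv2.imwrite("pics/w5z.png",cv2.resize(a,None,fx=5,fy=5,interpolation=cv2.INTER_CUBIC)[:600])
c=calibration("wrist")
g=cv2.cvtColor(f,cv2.COLOR_BGR2GRAY)
for v in (140,150,160,170,200): print(v,g[v,284:345])
print(g[125:200,300]);print(g[125:200,313])
```

```text
140 [ 77  78  79  74  61  44  31  29  30  28  25  26  27  49  81 108 123 116
  95  77  68  69  73  72  73  72  73  73  74  73  74  75  73  75  72  73
  72  76  88 108 123 115  88  56  33  30  28  27  27  29  25  33  31  43
  54  68  79  81  95 111 118]
150 [ 79  75  76  70  59  44  32  29  28  25  32  30  33  39  73 107 122 117
  97  73  60  59  59  62  60  61  60  61  59  60  59  60  61  59  60  61
  62  65  84 109 123 117  93  60  35  30  29  28  27  27  29  32  32  46
  63  87 105 115 118 119 122]
160 [ 79  80  80  77  66  51  39  26  27  23  26  32  26  41  69 107 124 120
 103  77  61  57  60  60  62  60  60  61  61  60  60  60  60  59  62  59
  59  66  83 108 122 117  91  62  40  31  30  28  29  23  26  23  30  44
  60  72  76  77  77  78  76]
170 [ 76  75  75  75  68  54  36  30  25  29  27  26  25  35  72 107 127 126
 111  80  49  40  39  36  35  37  33  39  38  38  39  33  38  34  34  32
  37  47  74 104 122 120  93  61  38  29  23  28  28  29  27  27  31  48
  68  77  77  81  80  77  78]
200 [ 79  79  80  77  74  62  44  34  26  30  19  31  29  26  28  24  23  24
  25  23  23  28  24  28  22  24  25  29  25  26  27  24  30  28  24  27
  24  23  25  21  26  30  31  38  42  40  45  46  44  46  40  46  63  88
 111 123 124 127 128 130 129]
[ 30  29  31  27  28  28  29  27  30  34  48  68  90 111 120 123 125 121
 125 124 124 122 122 123 123 122 122 122 122 124 123 123 124 125 123 124
 124 125 124 124 125 126 125 125 125 127 126 123 120 110  84  60  38  30
  28  24  28  25  22  24  23  23  19  25  23  27  21  23  23  27  22  23
  18  24  23]
[24 30 30 28 26 30 30 26 31 31 39 53 69 79 78 73 68 61 62 61 61 61 60 61
 60 60 62 63 60 57 61 60 61 61 62 60 60 59 57 47 41 35 31 32 29 38 42 49
 55 55 48 37 28 25 24 26 24 30 29 29 29 29 25 19 26 27 24 20 25 25 27 28
 25 25 26]
```

View pics/w5z.png

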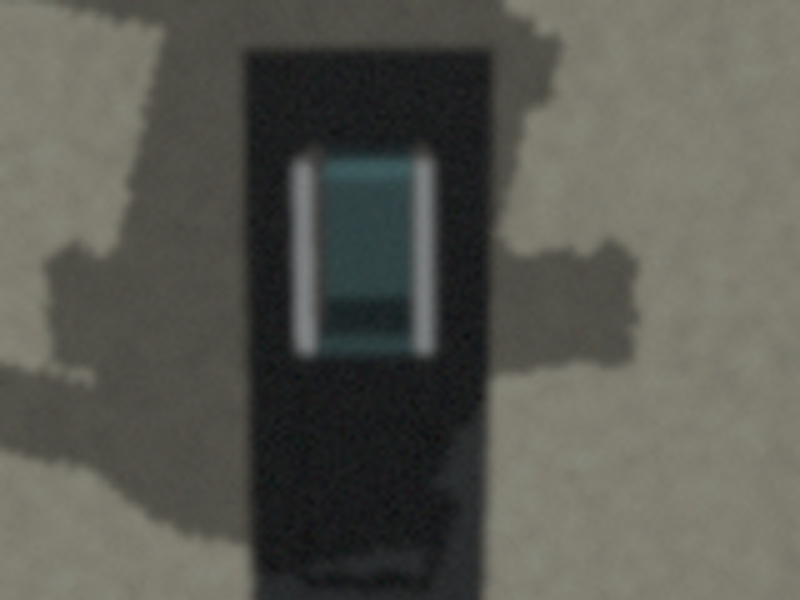

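```bash
cat > cell.py <<'E'
from h import *
import sys
n=sys.argv[1]; zr=float(sys.argv[2]) if len(sys.argv)>2 else .054
s=state();c=calibration("wrist"); f=np.ascontiguousarray(grab_frame("wrist")[...,::-1]); cv2.imwrite(f"pics/{n}.png",f)
q=s["tool_rot"];t=s["tool_pos"];print(t,"yaw",np.degrees(np.arctan2(2*q[2]**2-1,2*q[1]*q[2])))
hsv=cv2.cvtColor(f,cv2.COLOR_BGR2HSV);g=f.min(2)
m=((g>80)*255).astype(np.uint8)
k,l,st,ce=cv2.connectedComponentsWithStats(m)
R=[]
for i in range(1,k):
    x,y,w,h,a=st[i]
    if h>2.5*w and h<140 and 100<a<2500 and 250<x<400 and y<280: print(st[i],ce[i]);R.append(i)
ys,xs=np.nonzero(np.isin(l,R))
if len(R):
    P=np.array([onz("wrist",x,y,zr,c)[:2]*1000 for x,y in zip(xs,ys)],np.float32)
    print("cell",cv2.minAreaRect(P),P.mean(0))
m=cv2.inRange(hsv,(105,120,15),(130,255,255))
k,l,st,ce=cv2.connectedComponentsWithStats(m);i=1+st[1:,4].argmax()
ys,xs=np.nonzero(l==i)
P=np.array([onz("wrist",x,y,t[2]-.021,c)[:2]*1000 for x,y in zip(xs,ys)],np.float32)
print("lid",st[i],cv2.minAreaRect(P),P.mean(0))
cv2.imwrite(f"pics/{n}z.png",cv2.resize(f[110:310,220:420],None,fx=3,fy=3,interpolation=cv2.INTER_CUBIC))
E
python3 cell.py w6
```

```text
[ 0.61457437 -0.18707307  0.19977126] yaw -9.952938278247023
[298 137   5  39 170] [300.21764706 155.00588235]
[322 137   5  39 166] [323.72289157 156.46987952]
cell ((614.3228759765625, -151.28797912597656), (33.73206329345703, 24.52914047241211), 80.13783264160156) [ 614.2107  -150.94397]
lid [ 297  229   42   55 1367] ((613.390625, -186.8691864013672), (31.358243942260742, 20.677135467529297), 80.11997985839844) [ 613.977  -184.8713]
```

Emit:
servo_tool([
  [[0,0.4,17,-20,0],[0,0.4,35.7,-40,0],[0,0.4,35.7,-70,0],[0,0.4,35.7,-92,0],[0,0.4,35.7,-92,0]],
])

```text
time: 7.08
tool_pos: [0.6135, -0.1512, 0.1043]
tool_rot: [-0.003, 0.766, 0.643, -0.002]
contact_force: [0.5, 0.6, -0.2]
gripper_width: 0.11
```

Emit:
servo_tool([
  [[0,0,0,0,0],[0,0,0,0,0],[0,0,0,0,0]],
])

```text
time: 7.45
tool_pos: [0.6162, -0.153, 0.1093]
tool_rot: [0.001, 0.766, 0.642, 0.001]
contact_force: [-0.5, -0.0, 0.1]
gripper_width: 0.112
```

```bash
python3 cell.py w7
python3 - <<'E'
from h import *
f=grab_frame("side");cv2.imwrite("pics/d7.png",cv2.resize(f[240:330,290:410,::-1],None,fx=6,fy=6,interpolation=cv2.INTER_CUBIC))
f=grab_frame("scene");cv2.imwrite("pics/s7.png",cv2.resize(f[160:250,175:295,::-1],None,fx=6,fy=6,interpolation=cv2.INTER_CUBIC))
E
```

```text
[ 0.61624346 -0.15300035  0.10929731] yaw -10.053608130495919
[330 203   6  26 151] [332.54304636 215.74172185]
[296 204   7  25 151] [298.72847682 216.21192053]
cell ((615.8132934570312, -141.7069549560547), (16.08472442626953, 24.012378692626953), 79.96062469482422) [ 615.8442  -141.94542]
lid [ 296  229   44   56 1400] ((615.0465698242188, -153.1246337890625), (32.0079345703125, 21.689970016479492), 79.92510223388672) [ 615.70654 -150.97614]
```

View pics/w7z.png

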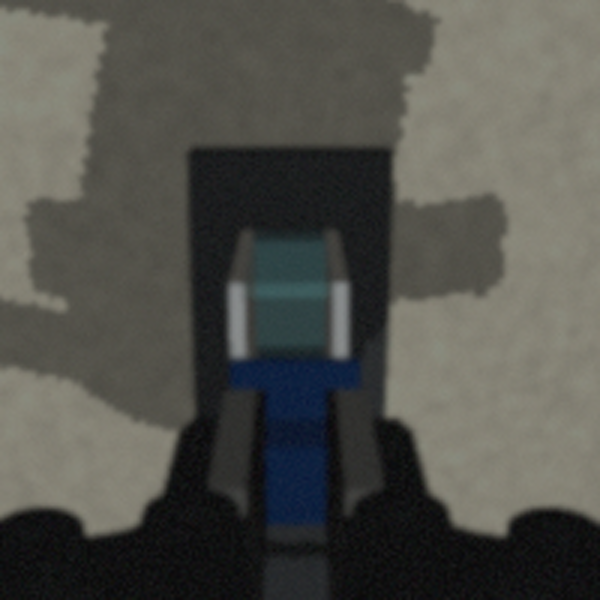

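View pics/d7.png

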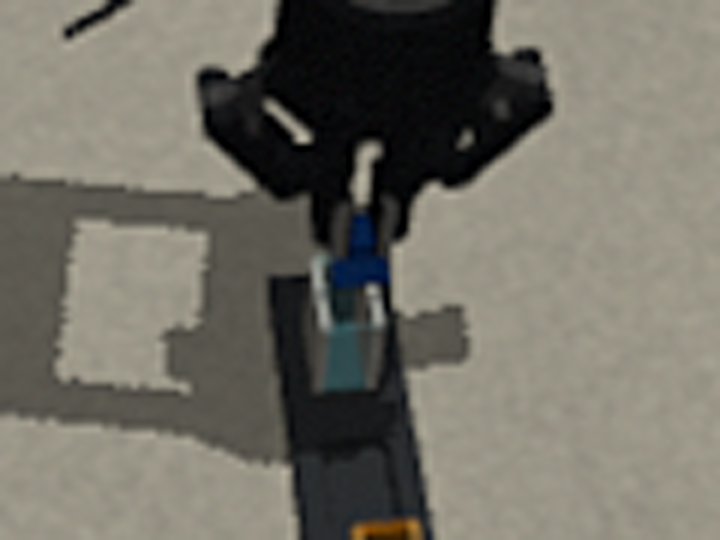

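View pics/s7.png

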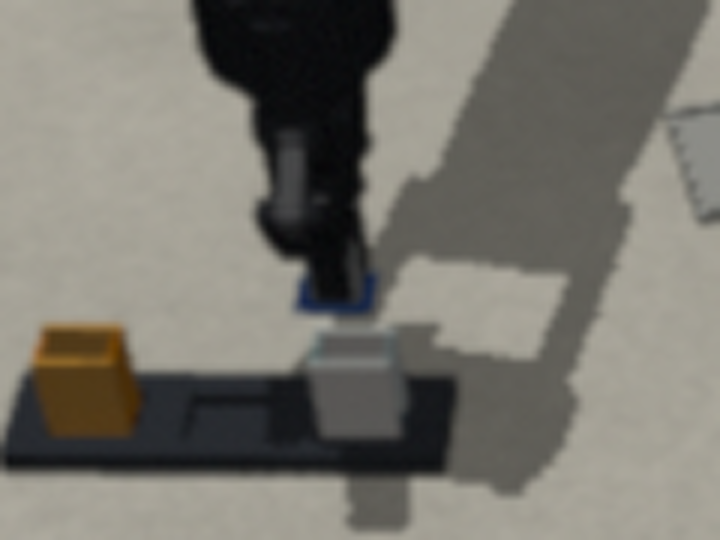

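Emit:
servo_tool([
  [[0,-0.8,2.7,-8,0],[0,-0.8,2.7,-16,0],[0,-0.8,2.7,-23,0],[0,-0.8,2.7,-23,0],[0,-0.8,2.7,-23,0]],
])

```text
time: 8.22
tool_pos: [0.6149, -0.1499, 0.085]
tool_rot: [0.0, 0.766, 0.643, 0.0]
contact_force: [0.2, 0.2, 0.2]
gripper_width: 0.115
```

Emit:
servo_tool([
  [[0,0,0,0,0],[0,0,0,0,0]],
])

```text
time: 8.48
tool_pos: [0.615, -0.15, 0.0854]
tool_rot: [0.0, 0.766, 0.643, 0.0]
contact_force: [-0.0, 0.4, -0.7]
gripper_width: 0.112
```

```bash
python3 cell.py w8
```

```text
[ 0.61499688 -0.14999261  0.08541618] yaw -10.037649718882461
lid [ 296  230   43   55 1385] ((613.4701538085938, -150.32666015625), (31.46337890625, 21.180988311767578), 79.98943328857422) [ 614.3207  -148.25703]
```

View pics/w8z.png

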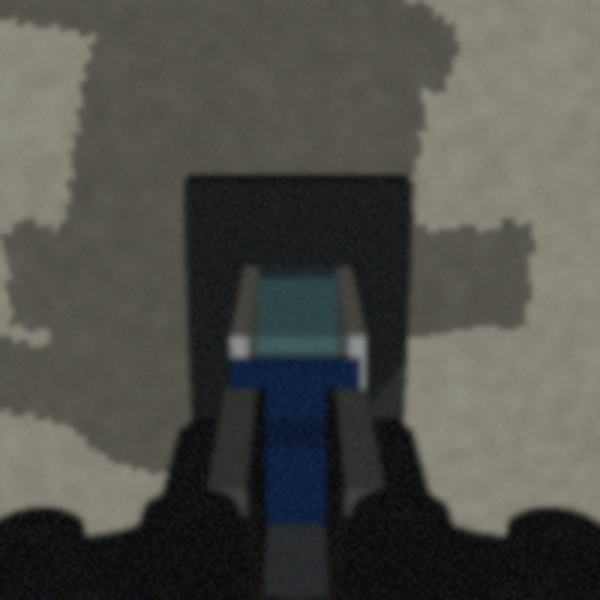

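Run:
```python
from h import *
f=cv2.imread("pics/w8.png");c=calibration("wrist")
g=f.min(2).astype(float);b=f[...,0].astype(float)-f[...,2]
def cr(p,th,a,bb):
    r=[]
    for i in range(a,bb):
        if (p[i]-th)*(p[i+1]-th)<0: r.append(round(i+(th-p[i])/(p[i+1]-p[i]),2))
    return r
for v in (223,224,225,226,227,228): print(v,"white",cr(g[v],75,285,355))
for v in range(230,242,2): print(v,"blue",cr(b[v],25,285,355))
for v in range(225,236): print(v,f[v,300],f[v,318],f[v,336])
# vertical strip start
for u in (298,299,300,338,339,340): print(u,cr(g[:,u],75,190,240))
for u in (308,318,328): print(u,cr(b[:,u],25,215,300))
```

```text
223 white [np.float64(295.62), np.float64(303.5), np.float64(334.56), np.float64(341.87)]
224 white [np.float64(295.54), np.float64(303.53), np.float64(334.47), np.float64(342.05)]
225 white [np.float64(295.73), np.float64(303.47), np.float64(334.39)]
226 white [np.float64(295.81), np.float64(303.53), np.float64(334.48), np.float64(341.97)]
227 white [np.float64(295.97), np.float64(303.28), np.float64(334.64), np.float64(341.92)]
228 white [np.float64(296.31), np.float64(302.7), np.float64(335.32), np.float64(341.94)]
230 blue [np.float64(335.5)]
232 blue [np.float64(296.21), np.float64(338.76)]
234 blue [np.float64(296.31), np.float64(338.75)]
236 blue [np.float64(296.12), np.float64(338.87)]
238 blue [np.float64(296.57), np.float64(338.57)]
240 blue [np.float64(307.09), np.float64(328.9)]
225 [139 139 137] [92 90 63] [116 116 111]
226 [138 139 135] [90 88 61] [113 113 109]
227 [134 134 131] [82 81 57] [108 110 105]
228 [120 117 114] [66 60 39] [97 94 90]
229 [94 87 82] [59 48 31] [78 68 64]
230 [67 52 43] [56 35 15] [65 49 41]
231 [60 33 16] [59 32 19] [61 32 16]
232 [63 35 16] [63 34 18] [61 29 10]
233 [62 33 13] [65 36 18] [64 31 14]
234 [64 33 15] [64 34 15] [64 33 10]
235 [62 31 11] [66 35 18] [63 32 13]
298 [np.float64(220.44), np.float64(229.09)]
299 [np.float64(220.28), np.float64(229.22)]
300 [np.float64(220.37), np.float64(229.18)]
338 [np.float64(220.1), np.float64(229.47)]
339 [np.float64(220.04), np.float64(230.38)]
340 [np.float64(220.22), np.float64(239.07)]
308 [np.float64(227.5), np.float64(240.83), np.float64(241.4), np.float64(242.75), np.float64(259.62), np.float64(268.67), np.float64(269.5), np.float64(270.33), np.float64(274.83), np.float64(275.17)]
318 [np.float64(220.67), np.float64(284.33)]
328 [np.float64(220.5), np.float64(250.25), np.float64(283.33)]
```

Run:
```python
from h import *
c=calibration("wrist")
d=np.array([np.cos(np.radians(80)),np.sin(np.radians(80))]);j=np.array([d[1],-d[0]])
ce=onz("wrist",319,219.9,.054,c)[:2]*1000-17*d
for zt in (.0635,.0644,.0655):
  l1=onz("wrist",317.5,229.2,zt,c)[:2]*1000-16*d
  l2=onz("wrist",317.5,284.9,zt,c)[:2]*1000+16*d
  print(zt,ce,l1,l2,"along",(ce-(l1+l2)/2)@d,(ce-l1)@d,(ce-l2)@d,"jaw",(ce-l1)@j)
```

```text
0.0635 [ 614.50100232 -150.07086858] [ 613.63726253 -150.51524817] [ 613.4875834  -151.13939599] along 0.9079438605296575 0.5876153000895509 1.228272420969764 jaw 0.7734519316277609
0.0644 [ 614.50100232 -150.07086858] [ 613.70034332 -150.17133219] [ 613.58609097 -150.59595987] along 0.45697848904457194 0.23797032072551036 0.6759866573636137 jaw 0.7710498699476457
0.0655 [ 614.50100232 -150.07086858] [ 613.77744205 -149.75099045] [ 613.70648911 -149.93176017] along -0.09420140943725579 -0.18937354294168024 0.0009707240671769108 jaw 0.768114016783181
```

Emit:
servo_tool([
  [[0,0.7,0.1,0,0],[0,0.7,0.1,-2,0],[0,0.7,0.1,-4,0],[0,0.7,0.1,-5.5,0],[0,0.7,0.1,-5.5,0]],
])

```text
time: 9.15
tool_pos: [0.6153, -0.1497, 0.0792]
tool_rot: [-0.0, 0.766, 0.643, -0.0]
contact_force: [-1.0, -0.2, -0.3]
gripper_width: 0.115
```

```bash
python3 cell.py w9
```

```text
[ 0.61530089 -0.14972719  0.0792189 ] yaw -10.03734461639209
lid [ 298  230   41   55 1353] ((614.2466430664062, -150.1467742919922), (31.458105087280273, 20.182214736938477), 80.04953002929688) [ 614.6959  -148.09956]
```

View pics/w9z.png

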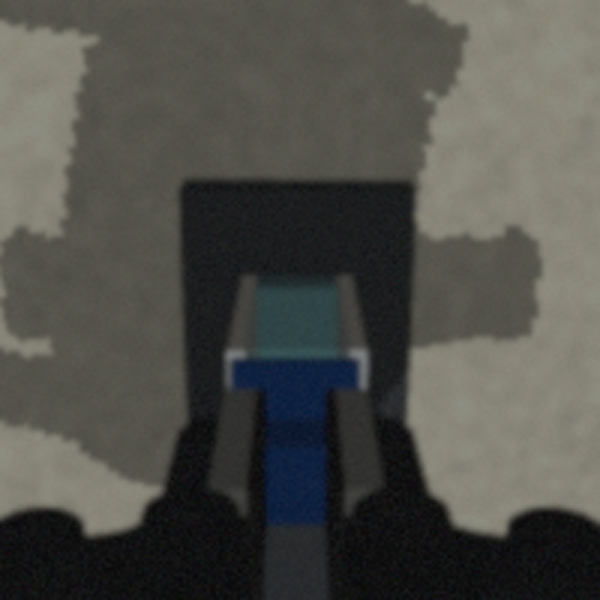

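Emit:
servo_tool([
  [[0,0,0,-0.5,0],[0,0,0,-1,0],[0,0,0,-1.2,0],[0,0,0,-1.2,0]],
])

```text
time: 9.7
tool_pos: [0.6155, -0.1498, 0.0783]
tool_rot: [0.0, 0.766, 0.643, 0.0]
contact_force: [0.7, -0.2, -0.6]
gripper_width: 0.113
```

Emit:
servo_tool([
  [[0,0,0,-0.5,0],[15,0,0,-0.5,0],[20,0,0,-0.5,0],[40,0,0,-0.5,0],[40,0,0,-0.5,0]],
])

```text
time: 10.32
tool_pos: [0.6154, -0.1498, 0.0778]
tool_rot: [-0.0, 0.766, 0.643, -0.0]
contact_force: [0.3, 0.5, -0.6]
gripper_width: 0.467
```

Emit:
servo_tool([
  [[40,0,0,15,0],[50,0,0,35,0],[50,0,0,60,0],[50,0,0,80,0],[50,0,0,80,0]],
])

```text
time: 10.95
tool_pos: [0.6171, -0.1504, 0.1614]
tool_rot: [0.003, 0.766, 0.643, 0.001]
contact_force: [0.8, -1.0, 0.3]
gripper_width: 0.584
```

Emit:
servo_tool([
  [[50,-8,-40,20,0],[50,-8,-40,20,0],[50,-8,-40,20,0]],
])

```text
time: 11.32
tool_pos: [0.607, -0.1895, 0.1767]
tool_rot: [-0.001, 0.766, 0.642, -0.0]
contact_force: [0.4, 0.0, -0.4]
gripper_width: 0.583
```

```bash
python3 cell.py w10
python3 - <<'E'
from h import *
f=grab_frame("side");cv2.imwrite("pics/d10.png",cv2.resize(f[240:330,290:410,::-1],None,fx=6,fy=6,interpolation=cv2.INTER_CUBIC))
f=grab_frame("scene");cv2.imwrite("pics/s10.png",cv2.resize(f[160:250,175:295,::-1],None,fx=6,fy=6,interpolation=cv2.INTER_CUBIC))
c=calibration("wrist");f=cv2.imread("pics/w10.png")
m=cv2.inRange(cv2.cvtColor(f,cv2.COLOR_BGR2HSV),(105,120,15),(130,255,255))
ys,xs=np.nonzero(m);P=np.array([onz("wrist",x,y,.057,c)[:2]*1000 for x,y in zip(xs,ys)],np.float32);print(len(xs),cv2.minAreaRect(P))
E
```

```text
[ 0.6069621  -0.18946151  0.1767374 ] yaw -10.06449021031093
lid [308 136  25  40 967] ((616.0550537109375, -137.99026489257812), (18.514881134033203, 11.355681419372559), 80.01153564453125) [ 616.1253  -137.88237]
976 ((505.2289123535156, -279.4501953125), (316.2970886230469, 512.4306030273438), 82.45356750488281)
```

View pics/w10.png

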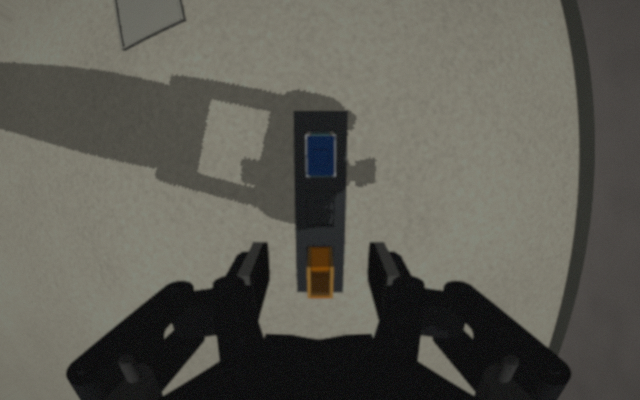

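View pics/w10z.png

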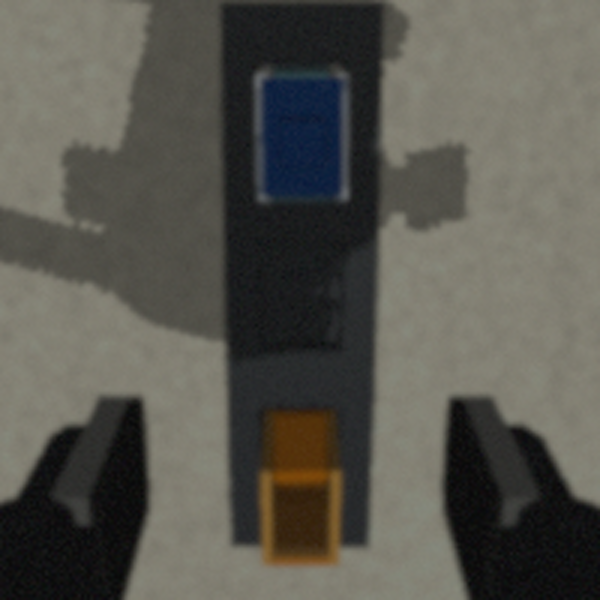

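View pics/d10.png

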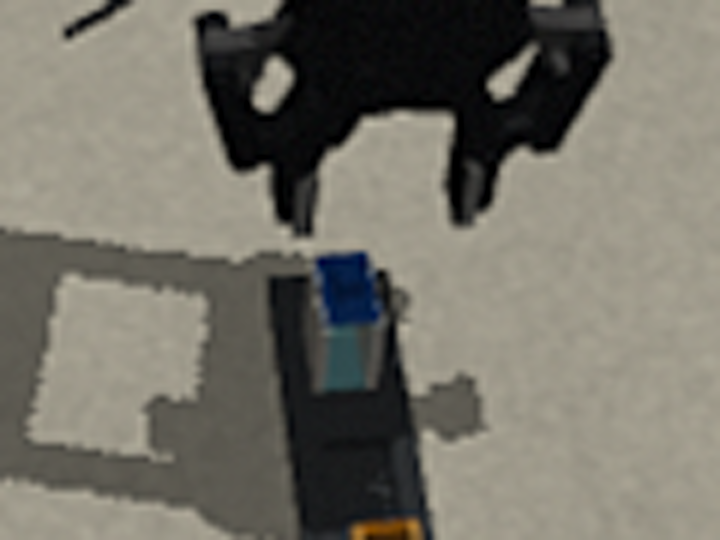

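View pics/s10.png

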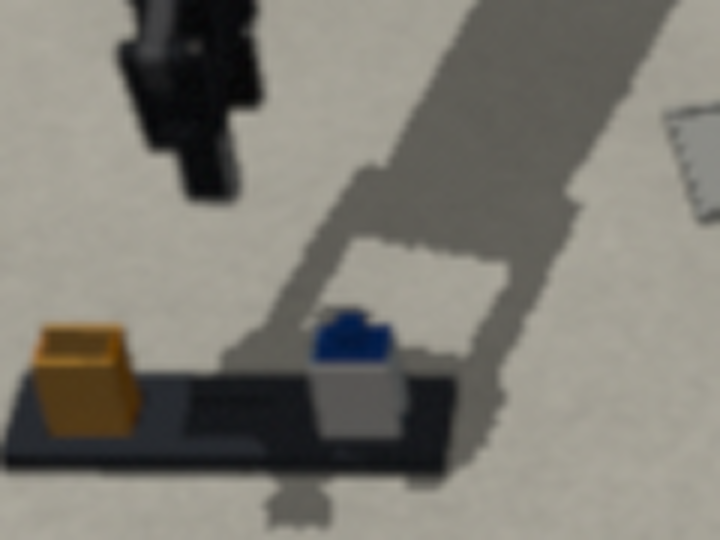

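Emit:
servo_tool([
  [[50,8.4,39.5,0,0],[50,8.4,39.5,-50,0],[50,8.4,39.5,-100,0],[50,8.4,39.5,-125,0],[50,8.4,39.5,-132,0]],
])

```text
time: 12.1
tool_pos: [0.614, -0.1489, 0.0427]
tool_rot: [-0.002, 0.766, 0.643, -0.001]
contact_force: [-0.3, 0.2, -0.4]
gripper_width: 0.587
```

Emit:
servo_tool([
  [[50,0,0,0,0],[50,0,0,0,0],[50,0,0,0,0]],
])

```text
time: 12.48
tool_pos: [0.6169, -0.1507, 0.0475]
tool_rot: [0.001, 0.766, 0.643, 0.001]
contact_force: [0.9, -0.8, -0.1]
gripper_width: 0.586
```

```bash
python3 cell.py w11
```

```text
[ 0.61690907 -0.15067626  0.04754947] yaw -10.037359988719894
[ 354  242   25   94 1346] [364.2897474  298.61515602]
[286 251   8  66 192] [288.39583333 279.26041667]
[336 251   8  66 192] [341.046875   280.35416667]
cell ((620.7155151367188, -158.42376708984375), (51.15741729736328, 41.11034393310547), 87.13479614257812) [ 630.71313 -159.36107]
lid [ 290  255   50   63 3001] ((611.0239868164062, -168.85525512695312), (40.3381462097168, 26.15326690673828), 80.07433319091797) [ 611.2497  -167.62785]
```

View pics/w11z.png

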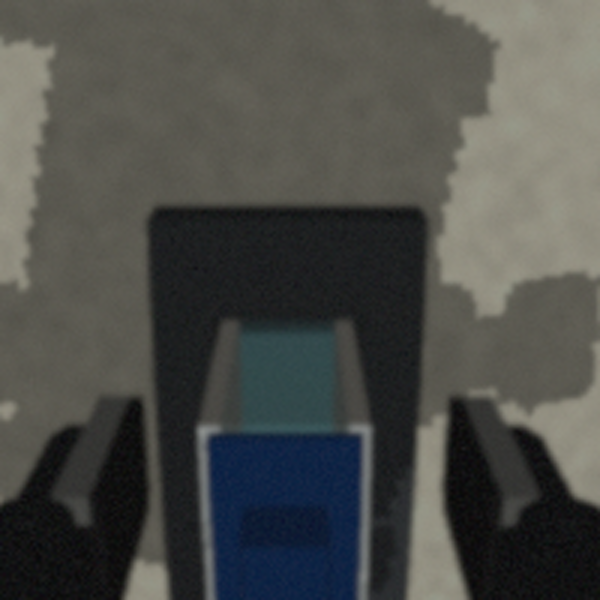

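Emit:
servo_tool([
  [[50,-1.5,0.6,-4,0],[50,-1.5,0.6,-8,0],[50,-1.5,0.6,-8,0],[50,-1.5,0.6,-8,0]],
])

```text
time: 13.02
tool_pos: [0.6143, -0.1497, 0.0376]
tool_rot: [-0.0, 0.766, 0.643, -0.0]
contact_force: [1.0, -0.8, -0.3]
gripper_width: 0.584
```

Emit:
servo_tool([
  [[50,1,-0.2,1,0],[40,1,-0.2,1,0],[33,1,-0.2,1,0],[33,1,-0.2,1,0]],
])

```text
time: 13.52
tool_pos: [0.6154, -0.1499, 0.0388]
tool_rot: [0.0, 0.766, 0.643, 0.0]
contact_force: [0.3, 0.3, -0.2]
gripper_width: 0.388
```

```bash
python3 cell.py w12
```

```text
[ 0.61536295 -0.14990744  0.03881808] yaw -10.039500369843667
[341 261   9  68 203] [346.44827586 290.79802956]
[288 262   8  68 213] [290.72769953 292.43661972]
cell ((614.4991455078125, -150.75344848632812), (34.23966598510742, 24.4487247467041), 80.56726837158203) [ 614.67175 -148.28651]
lid [ 292  265   54   66 3291] ((610.1714477539062, -176.26235961914062), (44.54959487915039, 28.303686141967773), 80.34649658203125) [ 610.3229  -175.03654]
```

View pics/w12z.png

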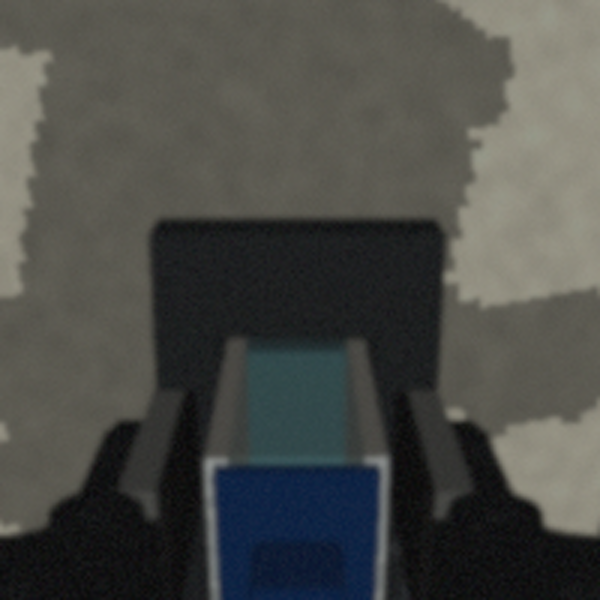

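Emit:
servo_tool([
  [[28,0,0,0,0],[24,0,0,0,0],[20,0,0,0,0],[0,0,0,0,0],[0,0,0,0,0]],
])

```text
time: 14.2
tool_pos: [0.6155, -0.15, 0.039]
tool_rot: [0.0, 0.766, 0.643, 0.0]
contact_force: [-0.0, 0.7, 0.6]
gripper_width: 0.276
```

Emit:
servo_tool([
  [[0,0,0,0,0],[0,0,0,0,0],[0,0,0,2,0],[0,0,0,4,0],[0,0,0,6,0]],
])

```text
time: 14.82
tool_pos: [0.6152, -0.1498, 0.0447]
tool_rot: [-0.0, 0.766, 0.643, -0.0]
contact_force: [0.2, 0.1, -0.8]
gripper_width: 0.271
```

Emit:
servo_tool([
  [[0,0,0,6,0],[0,0,0,16,0],[0,0,0,30,0],[0,0,0,45,0],[0,0,0,60,0]],
])

```text
time: 15.45
tool_pos: [0.6157, -0.15, 0.1064]
tool_rot: [0.0, 0.766, 0.643, 0.0]
contact_force: [-0.4, -0.0, -0.2]
gripper_width: 0.27
```

```bash
python3 cell.py w13
```

```text
[ 0.61568123 -0.15000048  0.10644109] yaw -10.036676300768061
lid [ 292  265   54   66 3265] ((610.1974487304688, -176.3068084716797), (44.40055465698242, 28.35885238647461), 79.9442138671875) [ 610.4886  -174.84177]
```

View pics/w13.png

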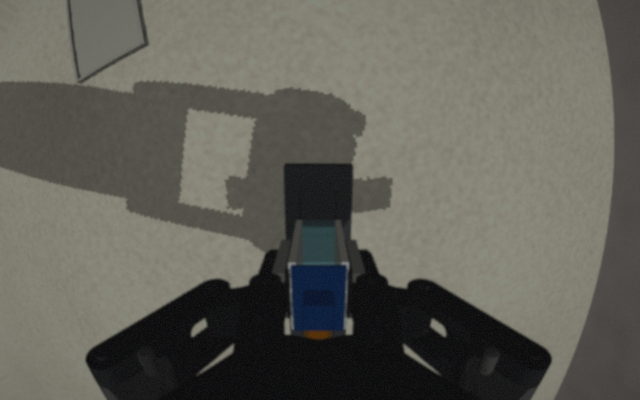

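Emit:
servo_tool([
  [[0,0,0,40,0],[0,-4,20,80,0.5],[0,-8,60,120,1],[0,-12,100,150,1.5],[0,-16,140,165,2]],
])

```text
time: 16.12
tool_pos: [0.5999, -0.0089, 0.2731]
tool_rot: [0.002, 0.694, 0.72, 0.001]
contact_force: [0.9, 0.2, -1.0]
gripper_width: 0.275
```

Emit:
servo_tool([
  [[0,-2,40,0,0],[0,-4,80,0,0],[0,-5,105,0,0],[0,-5,110,0,0],[0,-5,110,0,0]],
])

```text
time: 16.75
tool_pos: [0.5944, 0.0997, 0.2699]
tool_rot: [0.0, 0.695, 0.719, -0.0]
contact_force: [-0.4, -0.5, -0.3]
gripper_width: 0.272
```

Emit:
servo_tool([
  [[0,0,0,0,0],[0,0,0,0,0],[0,0,0,0,0]],
])

```text
time: 17.12
tool_pos: [0.5944, 0.0995, 0.2698]
tool_rot: [0.0, 0.695, 0.719, -0.0]
contact_force: [0.1, -0.0, -0.3]
gripper_width: 0.275
```

```bash
python3 cell.py w14; python3 -c "
from h import *
print(calibration('wrist')['world_from_camera'])
cv2.imwrite('pics/s14.png',grab_frame('scene')[...,::-1]);cv2.imwrite('pics/d14.png',grab_frame('side')[...,::-1])"
```

```text
[0.59444055 0.09951246 0.26982397] yaw 1.912524059031598
lid [ 292  266   53   66 3234] ((594.8407592773438, 72.17453002929688), (28.264442443847656, 44.49356460571289), 2.0575549602508545) [594.8793   73.87345]
[[ 9.99425660e-01  3.28224629e-02  8.42827255e-03  5.91574641e-01]
 [ 3.38729315e-02 -9.60364971e-01 -2.76679864e-01  1.71266285e-01]
 [-9.87096832e-04  2.76806446e-01 -9.60925188e-01  3.92940947e-01]
 [ 0.00000000e+00  0.00000000e+00  0.00000000e+00  1.00000000e+00]]
```

View pics/w14.png

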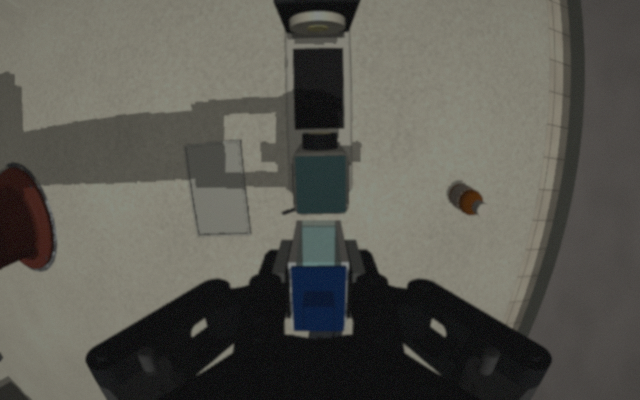

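Run:
```python
from h import *
f=cv2.imread("pics/w14.png")
cv2.imwrite("pics/w14z.png",cv2.resize(f[0:215,250:390],None,fx=5.6,fy=5.6,interpolation=cv2.INTER_CUBIC)[:600])
cv2.imwrite("pics/w14y.png",cv2.resize(f[95:225,250:390],None,fx=4.6,fy=4.6,interpolation=cv2.INTER_CUBIC))
s=cv2.imread("pics/s14.png");cv2.imwrite("pics/s14z.png",cv2.resize(s[120:260,280:430],None,fx=4.2,fy=4.2,interpolation=cv2.INTER_CUBIC))
s=cv2.imread("pics/d14.png");cv2.imwrite("pics/d14z.png",cv2.resize(s[130:260,240:380],None,fx=4.5,fy=4.5,interpolation=cv2.INTER_CUBIC))
```

```text
(no output)
```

View pics/w14z.png

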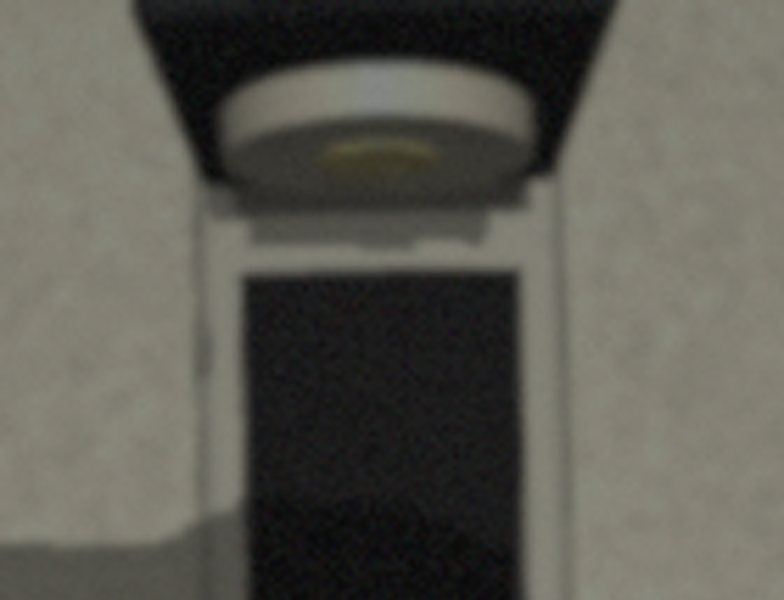

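View pics/w14y.png

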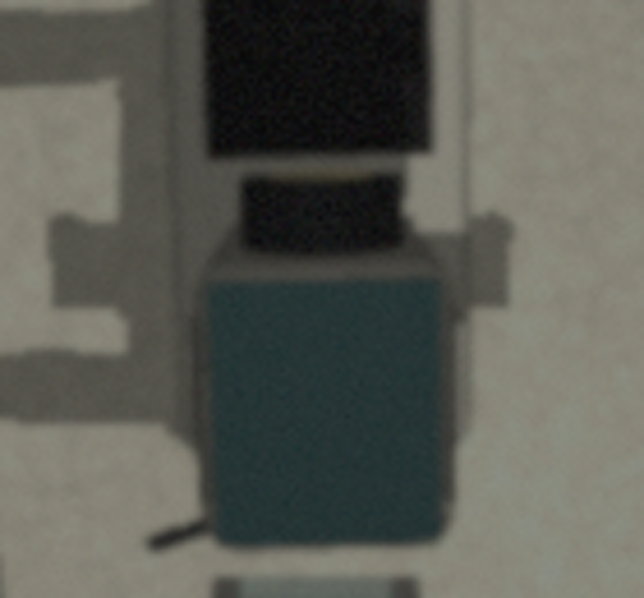

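View pics/s14z.png

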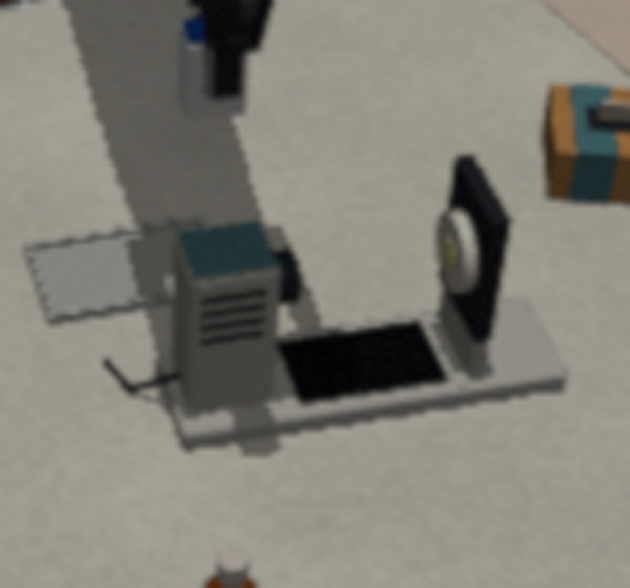

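View pics/d14z.png

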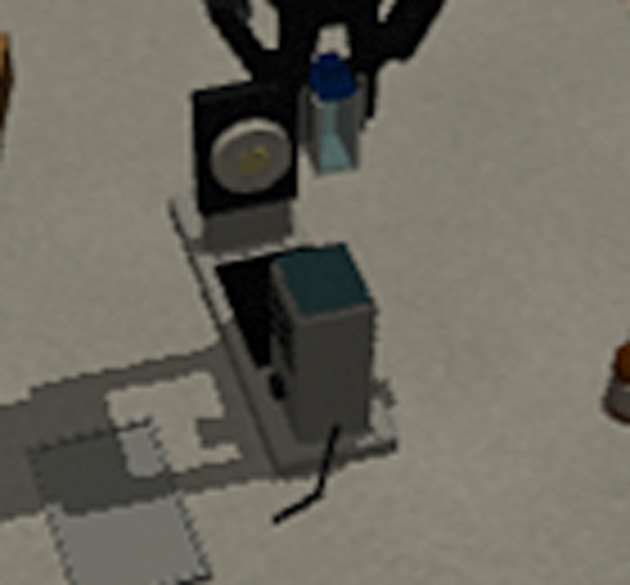

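Run:
```python
from h import *
f=cv2.imread("pics/w14.png");c=calibration("wrist")
P=lambda u,v,z:np.round(onz("wrist",u,v,z,c)*1000,1)
def zz(x,y): return 250+x/5.6-0.4,y/5.6-0.4
def yy(x,y): return 250+x/4.6-0.4,95+y/4.6-0.4
print("mat corners")
for p in [zz(243,272),zz(520,270),yy(208,156),yy(431,152)]: print(p,P(*p,.016))
print("base edges top, L/R");
for p in [zz(205,420),zz(558,420),zz(203,300),zz(556,300)]: print(P(*p,.016))
print("lamp top corners z131")
for p in [yy(207,282),yy(443,277),yy(214,545),yy(443,542)]: print(P(*p,.131))
print("lens front top, edges")
for p in [yy(243,180),yy(405,180)]: print(P(*p,.1))
for z in (.112,.117,.122): print(z,P(*yy(324,177),z))
print("disc")
for p in [zz(220,130),zz(536,130),zz(378,155)]: print(P(*p,.1))
print("frame top edge"); 
for p in [zz(138,8),zz(615,8)]: print(P(*p,.15))
```

```text
mat corners
(292.9928571428572, 48.17142857142858) [558.2 252.8  16. ]
(342.4571428571429, 47.81428571428572) [617.4 255.3  16. ]
(294.81739130434784, 128.51304347826087) [563.5 153.6  16. ]
(343.2956521739131, 127.64347826086956) [622.1 156.7  16. ]
base edges top, L/R
[551.2 219.5  16. ]
[626.6 222.1  16. ]
[549.8 246.4  16. ]
[625.3 248.9  16. ]
lamp top corners z131
[572.4 135.7 131. ]
[616.  138.1 131. ]
[574.6  84.5 131. ]
[618.9  86.7 131. ]
lens front top, edges
[577.  152.8 100. ]
[610.2 154.  100. ]
0.112 [593.5 154.7 112. ]
0.117 [593.5 155.  117. ]
0.122 [593.4 155.3 122. ]
disc
[560.7 260.4 100. ]
[613.6 262.1 100. ]
[587.3 256.2 100. ]
frame top edge
[553.4 264.6 150. ]
[620.5 266.7 150. ]
```

Run:
```python
from h import *
f=cv2.imread("pics/w14.png");c=calibration("wrist");t=state()["tool_pos"];print(t)
g=f.min(2)
cv2.imwrite("pics/w14h.png",cv2.resize(f[210:350,270:370],None,fx=4.2,fy=4.2,interpolation=cv2.INTER_CUBIC))
m=cv2.inRange(cv2.cvtColor(f,cv2.COLOR_BGR2HSV),(105,120,15),(130,255,255));m[:220]=0;m[345:]=0;m[:,:250]=0;m[:,390:]=0
ys,xs=np.nonzero(m)
for z in (.286,.2879,.290):
  P=np.array([onz("wrist",x,y,z,c)[:2]*1000 for x,y in zip(xs,ys)],np.float32);print(z,cv2.minAreaRect(P))
```

```text
[0.59438778 0.09984851 0.26978108]
0.286 ((599.259033203125, 98.21249389648438), (31.644800186157227, 33.026206970214844), 3.4718987941741943)
0.2879 ((599.1214599609375, 99.51429748535156), (31.082563400268555, 32.439483642578125), 3.472022294998169)
0.29 ((598.9696044921875, 100.95315551757812), (30.46123695373535, 31.790983200073242), 3.4719722270965576)
```

View pics/w14h.png

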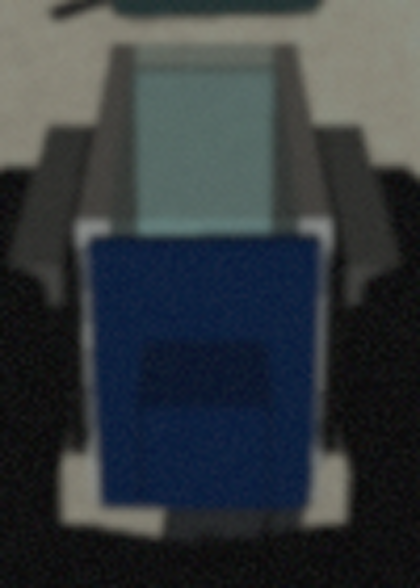

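Run:
```python
from h import *
f=cv2.imread("pics/w14.png");c=calibration("wrist");t=np.array([.5944,.0997,.2698])
m=cv2.inRange(cv2.cvtColor(f,cv2.COLOR_BGR2HSV),(105,120,15),(130,255,255))
k,l,st,ce=cv2.connectedComponentsWithStats(m);i=1+st[1:,4].argmax();ys,xs=np.nonzero(l==i)
for z in (.286,.2879,.290):
  P=np.array([onz("wrist",x,y,z,c)[:2]*1000 for x,y in zip(xs,ys)],np.float32);print(z,cv2.minAreaRect(P))
w=lambda x,y:(270+x/4.2-.4,210+y/4.2-.4)
for p in [(75,219),(333,219)]: print(onz("wrist",*w(*p),.2849,c)*1000)
for p in [(110,46),(298,46)]: print("bottom",onz("wrist",*w(*p),.2349,c)*1000)
```

```text
0.286 ((593.9607543945312, 98.0587158203125), (20.974760055541992, 33.01736068725586), 2.0881686210632324)
0.2879 ((593.9173583984375, 99.36323547363281), (20.60212516784668, 32.43079376220703), 2.088365316390991)
0.29 ((593.8695068359375, 100.80513000488281), (20.190237045288086, 31.7824649810791), 2.0881543159484863)
[581.30896436 115.39748384 284.9       ]
[605.33044563 116.23187922 284.9       ]
bottom [581.16234363 114.74882281 234.9       ]
bottom [605.42560249 115.5878804  234.9       ]
```

Emit:
servo_tool([
  [[0,-1,30,0,0.16],[0,-2,70,0,0.16],[0,-3.5,100,0,0.16],[0,-3.5,106.6,0,0.16],[0,-3.5,106.6,0,0.16]],
])

```text
time: 17.9
tool_pos: [0.5909, 0.2066, 0.2698]
tool_rot: [0.0, 0.689, 0.725, -0.0]
contact_force: [0.1, -0.6, -1.0]
gripper_width: 0.271
```

Emit:
servo_tool([
  [[0,0,0,-30,0],[0,0,0,-65,0],[0,0,0,-100,0],[0,0,0,-130,0],[0,0,0,-150,0]],
])

```text
time: 18.52
tool_pos: [0.5904, 0.2053, 0.118]
tool_rot: [-0.0, 0.689, 0.724, -0.001]
contact_force: [0.3, 0.9, -0.6]
gripper_width: 0.273
```

Emit:
servo_tool([
  [[0,0,0,-5,0],[0,0,0,-10,0],[0,0,0,-10,0],[0,0,0,-10,0]],
])

```text
time: 19.02
tool_pos: [0.5915, 0.2069, 0.111]
tool_rot: [0.001, 0.689, 0.725, 0.001]
contact_force: [0.4, 1.0, -0.1]
gripper_width: 0.269
```

```bash
python3 cell.py w15; python3 -c "
from h import *
s=grab_frame('scene')[...,::-1];d=grab_frame('side')[...,::-1]
cv2.imwrite('pics/s15.png',s);cv2.imwrite('pics/d15.png',d)
cv2.imwrite('pics/s15z.png',cv2.resize(s[130:230,300:430],None,fx=6,fy=6,interpolation=cv2.INTER_CUBIC));
cv2.imwrite('pics/d15z.png',cv2.resize(d[130:250,250:380],None,fx=5,fy=5,interpolation=cv2.INTER_CUBIC))"
```

```text
[0.59152096 0.20688562 0.11095396] yaw 2.929830569205081
[340 260  10  70 286] [345.07342657 292.99300699]
cell ((612.3372802734375, 159.00559997558594), (5.892697811126709, 58.25966262817383), 6.3462018966674805) [611.9128  161.50626]
lid [ 288  265   56   67 3408] ((591.0136108398438, 179.7900848388672), (29.552906036376953, 45.053977966308594), 3.171226739883423) [591.1554 181.4373]
```

View pics/w15.png

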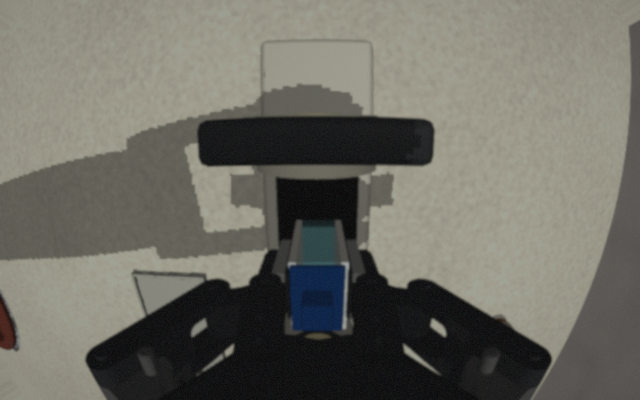

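View pics/s15z.png

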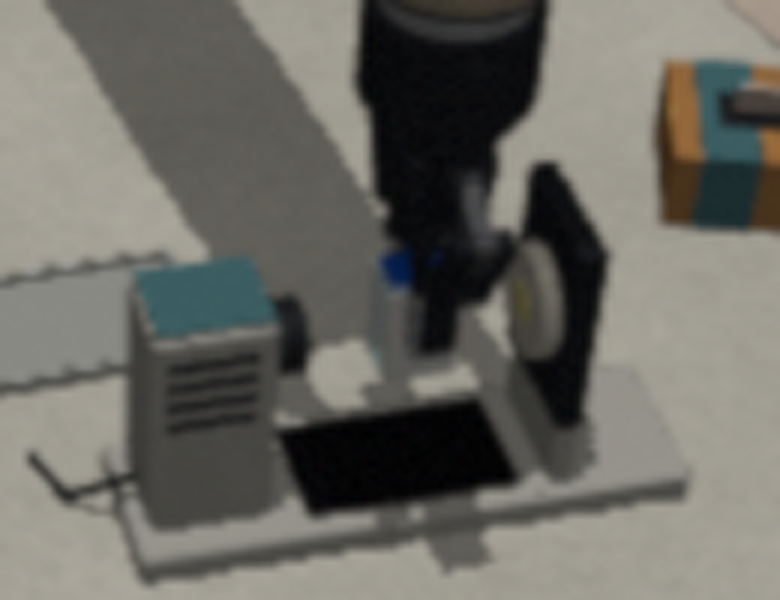

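View pics/d15z.png

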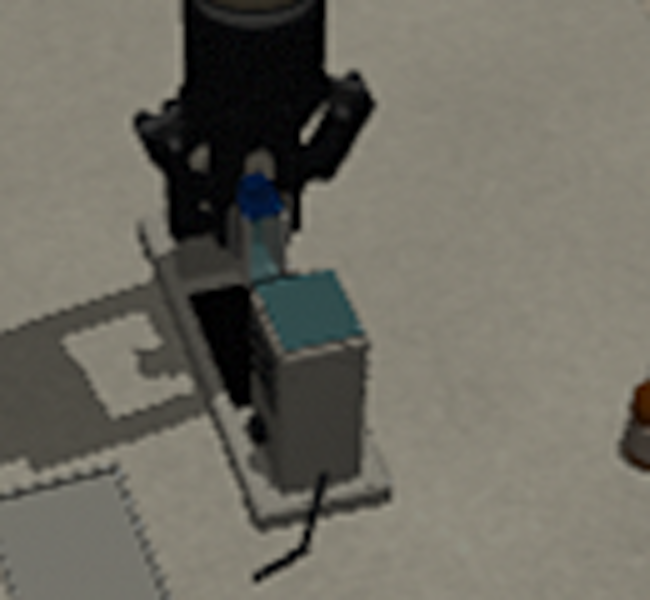

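Run:
```python
from h import *
f=cv2.imread("pics/w15.png");c=calibration("wrist");print(state()["tool_pos"])
g=cv2.cvtColor(f,cv2.COLOR_BGR2GRAY).astype(float)
def cr(p,th,a,b): return [round(float(i+(th-p[i])/(p[i+1]-p[i])),1) for i in range(a,b) if (p[i]-th)*(p[i+1]-th)<0]
for v in (195,205): print("mat/base",v,cr(g[v],50,240,400),cr(g[v],90,240,400))
print("col",[(u,cr(g[:,u],45,100,200)) for u in (290,318,345)])
for v in (130,150): print("frame",v,cr(g[v],50,180,450))
P=lambda u,v,z:np.round(onz("wrist",u,v,z,c)*1000,1)
cv2.imwrite("pics/w15h.png",cv2.resize(f[210:350,260:380],None,fx=4.2,fy=4.2,interpolation=cv2.INTER_CUBIC))
cv2.imwrite("pics/w15t.png",cv2.resize(f[100:230,180:450],None,fx=2.9,fy=2.9,interpolation=cv2.INTER_CUBIC))
# bottom-front cell
t=state()["tool_pos"][2]
m=cv2.inRange(cv2.cvtColor(f,cv2.COLOR_BGR2HSV),(105,120,15),(130,255,255))
k,l,st,ce=cv2.connectedComponentsWithStats(m);i=1+st[1:,4].argmax();ys,xs=np.nonzero(l==i)
Q=np.array([onz("wrist",x,y,t+.0181,c)[:2]*1000 for x,y in zip(xs,ys)],np.float32);print("lid",cv2.minAreaRect(Q))
```

```text
[0.59121466 0.20681486 0.11051704]
mat/base 195 [276.5, 357.3] [263.3, 274.4, 359.2, 367.4, 370.6]
mat/base 205 [276.9] [263.4, 274.6, 369.2]
col [(290, [116.8, 163.7, 178.9]), (318, [116.7, 163.6, 179.6]), (345, [116.7, 163.6, 178.3])]
frame 130 [197.6, 432.6]
frame 150 [199.2, 431.5]
lid ((589.6810302734375, 206.51666259765625), (21.53266716003418, 32.82794952392578), 3.173020839691162)
```

View pics/w15h.png

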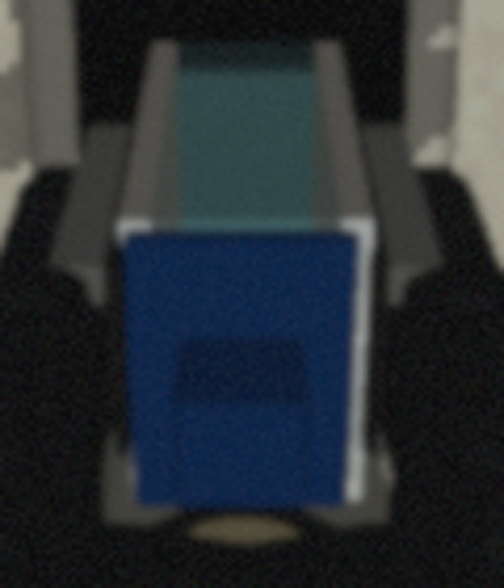

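View pics/w15t.png

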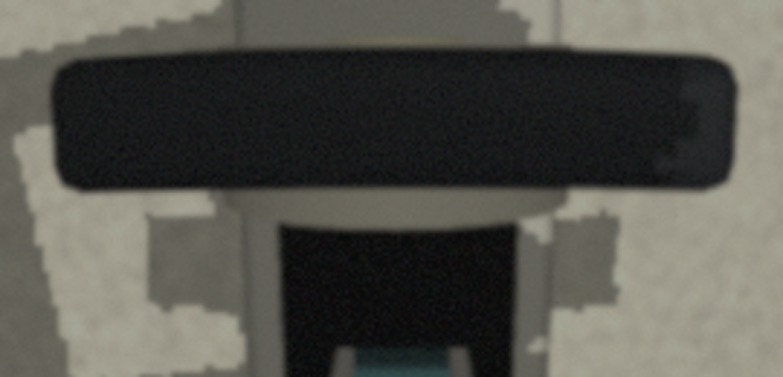

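Run:
```python
from h import *
c=calibration("wrist")
P=lambda u,v,z:np.round(onz("wrist",u,v,z,c)*1000,1)
print("mat L R",P(276.5,195,.016),P(357.3,195,.016))
print("frame",P(197.6,130,.15),P(432.6,130,.15),P(318,163.6,.15),P(318,116.7,.15))
w=lambda x,y:(260+x/4.2-.4,210+y/4.2-.4)
for a,b,z in [((118,219),(376,219),.126),((150,42),(343,42),.076)]: print("cell",P(*w(*a),z),P(*w(*b),z))
def cr(p,th,a,b): return [round(float(i+(th-p[i])/(p[i+1]-p[i])),1) for i in range(a,b) if (p[i]-th)*(p[i+1]-th)<0]
for n in ("w13","w14","w15"):
    f=cv2.imread(f"pics/{n}.png").astype(float);b=f[...,0]-f[...,2]
    print(n,[(v,cr(b[v],25,270,370)) for v in (268,275,285,300,315,325,328)],cr(b[:,318],25,225,345))
# scene/side gap-check projections
T=[.5912,.2068]
for n in ("scene","side"):
    print(n,[np.round(proj(n,p),1) for p in ([.5904,.2052,.1],[.5935,.155,.1],[.5873,.256,.1])])
```

```text
mat L R [559.6 219.1  16. ] [618.6 222.1  16. ]
frame [553.2 273.5 150. ] [619.2 276.8 150. ] [587.6 265.1 150. ] [587.  277.8 150. ]
cell [578.  222.4 126. ] [601.9 223.6 126. ]
cell [577.5 222.2  76. ] [602.3 223.5  76. ]
w13 [(268, [291.1, 345.6]), (275, [291.1, 345.6]), (285, [291.9, 344.6]), (300, [292.1, 344.2]), (315, [293.3, 343.4]), (325, [294.1, 342.5]), (328, [294.2, 342.4])] [329.1]
w14 [(268, [291.2]), (275, [290.9, 345.5]), (285, [291.8, 344.6]), (300, [292.3, 344.2]), (315, [293.6, 343.7]), (325, [294.2, 342.8]), (328, [294.4, 342.3])] [266.1, 330.5]
w15 [(268, [288.9, 344.4]), (275, [288.7, 344.3]), (285, [289.1, 343.6]), (300, [289.7, 342.9]), (315, [290.8, 342.0]), (325, [292.2, 341.2]), (328, [292.3, 341.2])] [235.3, 239.5, 241.3, 251.3, 255.2, 256.5, 260.3, 330.8]
scene [array([369. , 182.3]), array([350.6, 185.1]), array([387.4, 179.6])]
side [array([301.2, 176.2]), array([306.7, 187.9]), array([296., 165.])]
```

```bash
cat > tilt.py <<'E'
from h import *
import sys
def und(u,v,K):
    x=(u-K[0,2])/K[0,0];y=(v-K[1,2])/K[1,1];r=np.hypot(x,y);s=np.tan(r)/r;return [x*s,y*s]
def half(p,lo,hi):
    th=(lo+hi)/2
    i=np.nonzero((p[:-1]-th)*(p[1:]-th)<=0)[0]; return i,th
def run(n):
    f=cv2.imread(f"pics/{n}.png").astype(float);K=calibration("wrist")["intrinsics"]
    R=cv2.GaussianBlur(f[...,2],(0,0),.6)  # red: lid ~15, rim high
    b=f[...,0]-f[...,2];b=cv2.GaussianBlur(b,(0,0),.6)
    L=[];Rr=[];T=[];B=[]
    for v in range(272,326):
        row=b[v];mid=np.median(row[300:330]);th=mid/2
        u=318
        while row[u]>th:u-=1
        L.append((u+(th-row[u])/(row[u+1]-row[u]),v));u=318
        while row[u]>th:u+=1
        Rr.append((u-1+(row[u-1]-th)/(row[u-1]-row[u]),v))
    for u in range(298,340):
        col=b[:,u]
        if 302<u<336: pass
        th=np.median(col[270:280])/2+ 6
        v=275
        while col[v]>th:v-=1
        T.append((u,v+(th-col[v])/(col[v+1]-col[v])));v=325
        while col[v]>np.median(col[315:326])/2:v+=1
        t2=np.median(col[315:326])/2;B.append((u,v-1+(col[v-1]-t2)/(col[v-1]-col[v])))
    ls=[]
    for E in (L,T,Rr,B):
        E=np.array([und(u,v,K) for u,v in E],np.float32)
        vx,vy,x,y=cv2.fitLine(E,cv2.DIST_HUBER,0,.001,.001).ravel();ls.append(np.cross([x,y,1],[x+vx,y+vy,1]))
    cs=[]
    for i in range(4):
        p=np.cross(ls[i],ls[(i+1)%4]);cs.append(p[:2]/p[2])
    cs=np.array(cs) # LT,TR,RB,BL
    o=np.array([[-11,16,0],[11,16,0],[11,-16,0],[-11,-16,0]],float)
    ok,rv,tv=cv2.solvePnP(o,cs,np.eye(3),None,flags=cv2.SOLVEPNP_ITERATIVE)
    e=cv2.projectPoints(o,rv,tv,np.eye(3),None)[0][:,0]-cs
    Rm=cv2.Rodrigues(rv)[0]
    # tool-fixed frame from camera: use the known mount tilt (~16.05 deg about cam x)
    a=np.arctan2(.2768,.9609);M=np.array([[1,0,0],[0,np.cos(a),-np.sin(a)],[0,np.sin(a),np.cos(a)]])
    up=calibration("wrist")["world_from_camera"][:3,:3]@Rm[:,2]
    W=calibration("wrist")["world_from_camera"][:3,:3]
    print(n,"cam t",np.round(tv.ravel(),2),"normal(world-ish)",np.round(up,3),"tilt",np.degrees(np.arccos(abs(up[2]))).round(2),"err px",np.round(np.abs(e).max()*310,2),"height",np.round((W@tv.ravel())[2],2))
    print(np.round(cs*310,2).tolist())
for n in sys.argv[1:]: run(n)
E
python3 tilt.py w13 w14 w15
```

```text
w13 cam t [2.0000e-02 4.0850e+01 1.2515e+02] normal(world-ish) [-0.018  0.052  0.998] tilt 3.16 err px 0.41 height -108.97
[[-28.13, 64.0], [28.42, 64.78], [26.14, 136.12], [-26.05, 135.75]]
w14 cam t [1.2000e-01 4.1630e+01 1.2549e+02] normal(world-ish) [-0.054  0.044  0.998] tilt 3.98 err px 0.62 height -109.08
[[-28.13, 66.52], [28.3, 66.06], [26.7, 138.36], [-25.24, 136.25]]
w15 cam t [ -0.74  40.64 123.86] normal(world-ish) [-0.008  0.071  0.997] tilt 4.12 err px 0.68 height -107.79
[[-30.54, 63.79], [26.77, 64.54], [24.39, 137.18], [-27.95, 137.43]]
```

```bash
python3 - <<'E'
from h import *
c0=calibration("wrist")
acc=0;
for i in range(6): acc=acc+grab_frame("wrist")[...,::-1].astype(float)
cv2.imwrite("pics/w16.png",np.round(acc/6).astype(np.uint8))
S=0;D=0
for i in range(4): S=S+grab_frame("scene")[...,::-1].astype(float);D=D+grab_frame("side")[...,::-1].astype(float)
S/=4;D/=4
S=S.astype(np.uint8);D=D.astype(np.uint8);cv2.imwrite("pics/s16.png",S);cv2.imwrite("pics/d16.png",D)
s=cv2.resize(S[160:200,350:390],None,fx=10,fy=10,interpolation=cv2.INTER_CUBIC);d=cv2.resize(D[155:195,285:325],None,fx=10,fy=10,interpolation=cv2.INTER_CUBIC)
s0=cv2.imread("pics/s14.png");d0=cv2.imread("pics/d14.png")
cv2.imwrite("pics/sd16.png",np.hstack([s,d]))
s=cv2.resize(s0[115:155,315:355],None,fx=10,fy=10,interpolation=cv2.INTER_CUBIC);d=cv2.resize(d0[135:175,295:335],None,fx=10,fy=10,interpolation=cv2.INTER_CUBIC)
cv2.imwrite("pics/sd14.png",np.hstack([s,d]))
f=cv2.imread("pics/w16.png");cv2.imwrite("pics/w16h.png",cv2.resize(f[250:345,270:370],None,fx=6,fy=6,interpolation=cv2.INTER_CUBIC))
f=cv2.imread("pics/w14.png");cv2.imwrite("pics/w14hh.png",cv2.resize(f[250:345,270:370],None,fx=6,fy=6,interpolation=cv2.INTER_CUBIC))
E
python3 tilt.py w16
```

```text
w16 cam t [ -0.74  40.51 123.7 ] normal(world-ish) [-0.019  0.074  0.997] tilt 4.36 err px 0.74 height -107.66
[[-30.54, 63.1], [26.84, 64.62], [24.37, 137.2], [-27.97, 137.25]]
```

View pics/sd16.png

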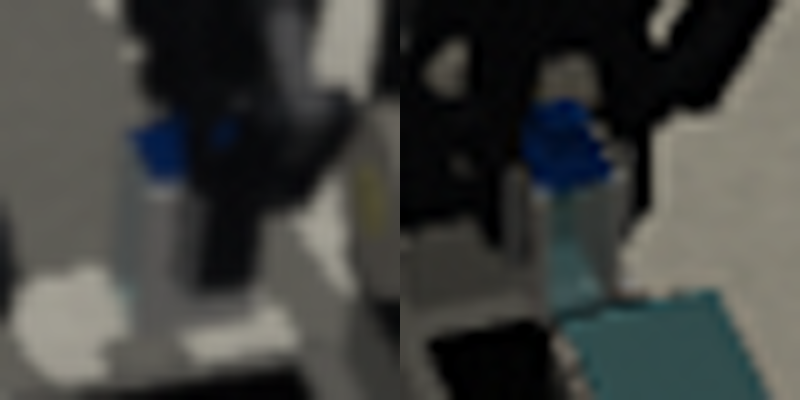

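View pics/sd14.png

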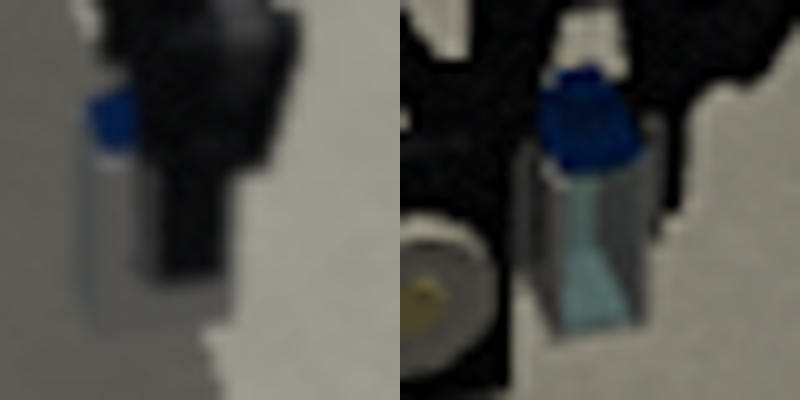

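View pics/w16h.png

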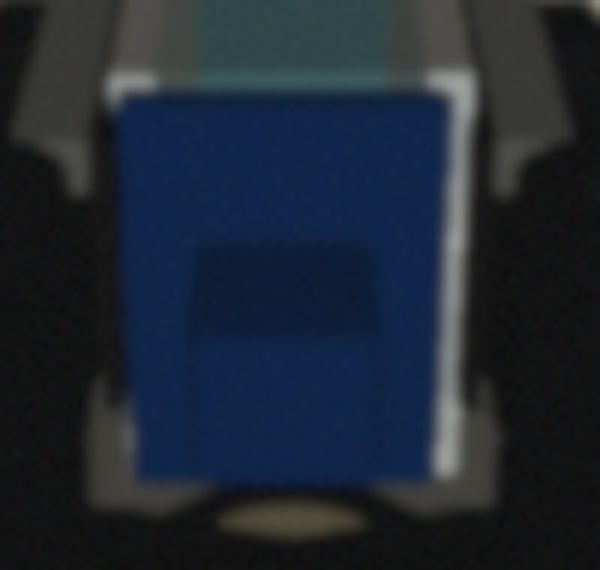

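View pics/w14hh.png

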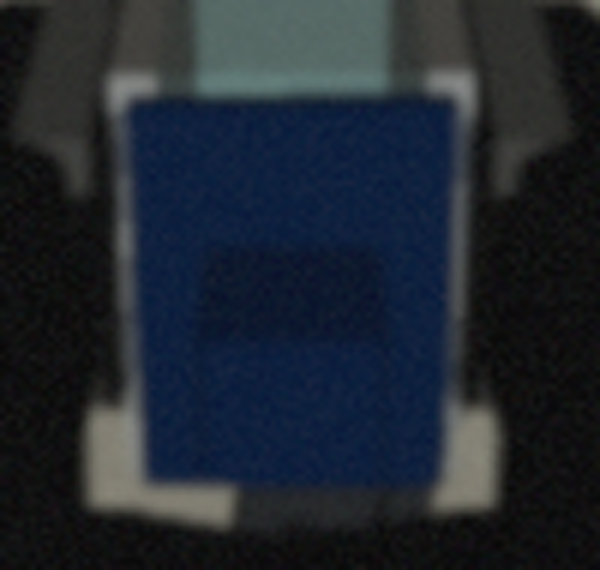

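Emit:
servo_tool([
  [[0,-0.4,-0.3,-0.3,0],[0,-0.8,-0.7,-0.6,0],[0,-0.8,-0.7,-0.6,0],[0,-0.8,-0.7,-0.6,0]],
])

```text
time: 20.38
tool_pos: [0.5901, 0.206, 0.1092]
tool_rot: [0.0, 0.689, 0.725, 0.0]
contact_force: [-0.1, 0.6, 0.2]
gripper_width: 0.274
```

Emit:
servo_tool([
  [[0,0,0,0,0],[0,0,0,0,0],[0,0,0,0,0],[0,0,0,0,0]],
])

```text
time: 20.88
tool_pos: [0.5901, 0.206, 0.1092]
tool_rot: [-0.0, 0.689, 0.725, -0.0]
contact_force: [-0.8, 0.5, -0.9]
gripper_width: 0.277
```

```bash
python3 cell.py w17
python3 - <<'E'
from h import *
f=cv2.imread("pics/w17.png");cv2.imwrite("pics/w17h.png",cv2.resize(f[210:350,260:380],None,fx=4.2,fy=4.2,interpolation=cv2.INTER_CUBIC))
c=calibration("wrist");P=lambda u,v,z:np.round(onz("wrist",u,v,z,c)*1000,1)
g=cv2.cvtColor(f,cv2.COLOR_BGR2GRAY).astype(float)
def cr(p,th,a,b): return [round(float(i+(th-p[i])/(p[i+1]-p[i])),1) for i in range(a,b) if (p[i]-th)*(p[i+1]-th)<0]
for v in (190,195): e=cr(g[v],50,240,400);print(e,[P(u,v,.016) for u in e])
e=cr(g[140],50,180,450);print(e,[P(u,140,.15) for u in e]);e=cr(g[:,318],45,100,190);print(e,P(318,e[1],.15))
E
```

```text
[0.59005592 0.20600656 0.10920438] yaw 2.925091131045028
[340 260  10  70 290] [345.11724138 293.29310345]
cell ((610.5303955078125, 159.22653198242188), (5.833587169647217, 57.599578857421875), 6.340313911437988) [610.15643 161.50232]
lid [ 288  266   56   66 3396] ((589.5589599609375, 178.64724731445312), (29.498193740844727, 44.513397216796875), 3.0775628089904785) [589.6755  180.55032]
[278.2, 359.9] [array([559.6, 222.4,  16. ]), array([618.7, 225.4,  16. ])]
[278.5, 359.9] [array([559.9, 218.7,  16. ]), array([619. , 221.7,  16. ])]
[200.2, 438.6] [array([553.4, 269.9, 150. ]), array([619.7, 273.4, 150. ])]
[113.7, 161.6, 178.4] [586.5 265.  150. ]
```

View pics/w17h.png

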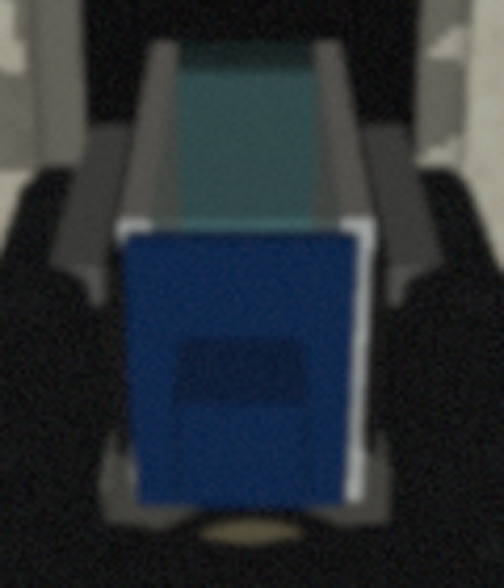

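Emit:
servo_tool([
  [[0,0.4,0.1,0.4,0],[0,0.4,0.1,0.7,0],[0,0.4,0.1,0.7,0],[0,0.4,0.1,0.7,0],[0,0.4,0.1,0.7,0]],
])

```text
time: 21.55
tool_pos: [0.5905, 0.2061, 0.1099]
tool_rot: [0.0, 0.689, 0.725, -0.0]
contact_force: [-0.5, 0.6, -0.1]
gripper_width: 0.273
```

Emit:
servo_tool([
  [[0,0,0,0,0],[0,0,0,0,0],[0,0,0,0,0],[0,0,0,0,0]],
])

```text
time: 22.05
tool_pos: [0.5905, 0.2061, 0.1099]
tool_rot: [0.0, 0.689, 0.725, -0.0]
contact_force: [-0.4, 0.4, -0.8]
gripper_width: 0.273
```

```bash
python3 -c "
from h import *
s=grab_frame('scene')[...,::-1];cv2.imwrite('pics/s18.png',s)
st=state();print(st['tool_pos'],st['joint_vel'].round(4),st['contact_force'],st['time'])"
```

```text
[0.59046269 0.20612223 0.10991528] [ 0.0009 -0.0005 -0.0002 -0.0013 -0.0016 -0.0002] [-0.53629627 -0.22550616 -0.67039268] 22.1
```

View pics/s18.png

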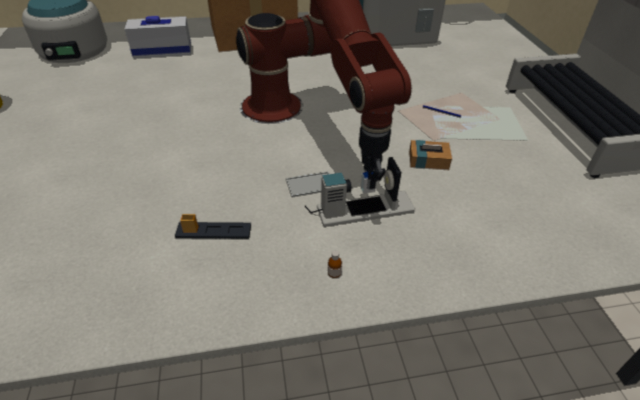

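The final scene picture shows the cell held in the gap between lamp (≈333,195) and screen (≈393,180). The amber cell (189,224), bottle (335,265) and wipes box (430,153) are where they started. The arm is steady, so I'm handing the job in.

```bash
python3 -c "
from plant import *
print(job_done())"
```

```text
the job is handed in; nothing more can be done
None
```

I set the lid into the cell in its rack and let go. Then I gripped the lidded cell by its frosted faces and held it in the middle of the inspection light's gap. The job was handed in at about 22 s, still gripping; `job_done` gave no verdict.

**Final position:**
- By the wrist camera, the cell was within about 0.5 mm of the beam along and across it. Its centre height came out near 100 mm, from the tool height and the grip offset. The camera calibration is only good to about 2 mm.
- The cell's yaw matched the light's to about 0.1°, and its rim and base lined up vertically in the picture.
- The arm was at rest with under 1 N on the wrist.

**Clearance:** The cell's windows are about 33 mm from lens and screen. The gripper body should be about 14 mm above the screen frame by the given sizes. I saw no sign of contact.

**Lid:** It went in without force and looked level and centred right after release. On the way to the light it slid about 0.7 mm sideways within its play.

**A check that disagreed:** The last wrist pictures showed the lid about 1% larger, which could mean it sits up to 1 mm high. My rough tilt estimate gave 3–4° both before and after the slide, so it was too noisy to settle this. I judged the lid seated because the slide is too small for the plug to catch on the rim.

**Everything else:** The amber cell, bottle and box of wipes look unmoved in the last picture.

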